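# Raise the grinding hood's window to the pointer and start the suction

### The job

Get the grinding hood ready: with your fingertips push its sloping front window up from beneath the lip, without gripping it, until the lip is level with the tip of the pointer clip on the side rail, and leave it there. Then press the round suction button beside the hood all the way down and let it go. Leave the pointer clip and the loose things round and inside the hood where they are.

Things in the scene. Friction and masses are not known exactly. Their poses are not given: they have to be found in the camera images.
- hood: White bench-top grinding hood on a 10 mm base board, fixed; 300 mm wide. Origin: on the bench; x from its front to its back (away from the robot), y to the left, z up. Housing: x = -95 to 62 mm, top at z = 252. Sill at x = -95, upright to z = 70; from its top the front leans back 40 degrees from upright for 230 mm. Board: x = -175 to 65, y = -270 to 240.
- lip (a point): Centre of the lip, a straight aluminium strip standing squarely out from the sloping window, 220 long, 12 thick; its lower half sticks out 32 mm, its upper half 24. Site axes: x squarely into the window (ahead and 40 degrees down), y left along the lip, z up the slope (50 degrees above level). Underside at z = -6, free edge at x = -16, rim of the window at x = +16 mm. Below it 30 mm of window, then the sill.
- window (a joint): Slide of the front window up the slope (along z of lip), m: 0 = shut, 0.115 = its upper stop. The window, about 0.5 kg, is balanced by a hidden counterweight: it moves against about 2.5 N of friction (up to 3.5 N in all) and slight damping (8 N s/m), and stays where it is left.
- mark (a point): Tip of the small dark steel pointer clip on the left rail of the sloping front, pointing inward at the lip's left end, 111 mm left of the window's middle. Axes as those of lip; the lip is level with the tip when both have the same position along z of these axes. The clip is 34 mm wide, 22 mm long up the slope, and stands about 23 mm out from the window.
- pointer (a joint): Position of the pointer clip along its rail, m, on the same scale: the lip is level with the pointer's tip when joint window = joint pointer. Friction holds the clip (15 N).
- suction_top (a point): Centre of the top face of the round black push button, 28 mm across, facing up, on the grey 60 x 60 mm switch box beside the right side of the hood (65 mm from the housing). Spring return, 6 mm travel, 5 N to press it fully down.
- suction (a joint): Travel of the suction button: 0 = up, 0.006 m = fully down.
- casting_ring: Loose grey casting ring, 52 mm across, 55 mm high, upright on the board in front of the hood's left part. Origin: centre of its underside.
- paste_jar: Loose orange jar with a black lid, 49 mm across, 52 mm high, on the board in front of the hood's right part. Origin: centre of its underside.
- trial: Loose denture trial model, 62 x 61 x 26 mm, inside the hood on its floor. Origin: centre of its underside.
- jaw_model: Loose white plaster jaw model, 67 x 66 x 28 mm, on the board left of the hood. Origin: centre of its underside.

How it is judged:
By the outcome, as a careful person would: the job done as asked, in the order asked, and still so for the second after the job is handed in, with the robot touching nothing.
It also fails if it takes over 48 s, if anything falls off the work surface, if the arm or the gripper's body presses on something with over 40 N, if the wrist force passes 120 N, or if a joint passes its speed limit or range.

### The arm

A 7-joint arm with a two-finger parallel gripper is mounted at the origin on a cart in front of the work surface, level with it; the furniture and walls round the work are solid. World frame = base frame: x ahead of the robot, y to its left, z up, the work surface at z = 0. Lengths are in m, angles in rad, forces in N, time in s.
With the tool pointing down it reaches from about 0.4 to 0.85 m from the base axis. Payload 10.4 kg.
Tool frame: the origin (TCP) lies midway between the tips of the shut fingers; the grasp point (between the pads) lies 19 mm behind it (robot.grasp_offset is the distance from the TCP to the grasp point, in m); z points along the fingers, y is the direction in which the jaws open and shut (so a half turn about z gives the same grasp; the last joint's range is limited). The gripper opens to 85 mm and grips with 20 to 120 N. Pads are 22 mm wide; open, the fingers measure 114 mm over their backs; the gripper's body (76 mm by 85 mm) begins 54 mm behind the grasp point. The pads swing forward as they close: fully open they stand 13 mm farther back than shut.
Start: joints at [1.316, 0.332, -0.065, 1.46, 0.022, 1.35, -0.088], TCP at [0.144, -0.608, 0.231] pointing down, gripper open.
Joint ranges: [-2.6, 2.6], [-0.5, 2.12], [-1.47, 1.34], [0.16, 2.42], [-1.27, 4.41], [0.06, 2.06], [-2.6, 2.6]. Speed limits (rad/s): [2.22, 2.22, 2.79, 2.79, 3.14, 3.14, 3.14].

### API

Orientations are given as a unit quaternion [x, y, z, w].
In Python, from cell import robot gives the robot as it stands.
- The arm moves only by the tool jog_arm, never from a script. Its argument "series" is a list of rows, each an object with "offset": the shift along the tool's x, y, z in m, a list of three; "twist": the turn, a rotation vector about the tool's x, y, z in degrees, a list of three. A call has 1 to 12 rows; each row shifts and turns the pose as measured when the row begins, along the tool's axes as they then stand; what a row does not reach is not made up. A row lasts 1/10 s, in which the tool goes at most 50 mm and 8.59 degrees, less where a joint would pass 70% of its speed; a pose out of reach is approached as far as the arm can. A call is refused whole if a number of a shift passes 0.05 or a number of a turn 8.59, either way. A call with a gripper value outside its range is refused whole. "jaw" is the finger opening in m, from 0 to 0.0854, set as the call begins (left out, the last holds). The fingers move at their own pace and stop on an object; the grip force is fixed at half the most. Time passes only in rows, so rows that do not move let the fingers close. It gives the time, the measured TCP pose, the force and the opening at its end, in the units of the state.
- robot.read_state(): the state, without advancing time (a new reading comes with each control period).
- robot.read_camera(name): name is "scene" or "top"; returns the picture (384x512x3 uint8, red, green, blue); there is no depth.
- robot.camera_info(name): a dict with "fx", "fy", "cx", "cy" (pixels), "R" (3x3) and "t" (3): a world point X has camera coordinates R X + t. Camera axes: x right, y down, z forward; pixel columns grow to the right and rows downward; lengths in m; the calibration is good to about 2 mm. A picture is of the moment at which its call begins. camera_info takes no time and is no camera call.
- robot.finish_job(): hands the job in, once; it reports no verdict.
The state is a dict: "time": time; "joints": joint angles; "qvel": joint speeds; "joint_efforts": joint torques, N m; "tool_pos": TCP position; "tcp_rot": TCP orientation; "contact_force": force on the tool from outside, world axes, zero at the start; "moment": the same for the moment, N m; "width": opening from 0.0 (shut) to 1.0 (fully open).
Only numpy, scipy, OpenCV 4.12 (cv2) and the standard library are available. Lean on these libraries where they do the work, as an engineer would, in place of code of your own. Each camera call takes 0.05 s, during which the arm holds its last target.

## Working session

There is one attempt and no reset: what is moved stays moved. The work goes in short steps, Python scripts to look and compute and a tool call to move; the robot and the scene stay as the last step left them, time stands still between calls to the robot, and variables do not carry over. Pictures are saved under pics/ and viewed, and the job is handed in when it is done.

Besides the shell and the picture viewer there is one more tool, called after "Request:" in YAML: its name, and indented under it one key for each argument. jog_arm: Moves the arm, as the interface text tells. Its arguments: {"type":"object","properties":{"series":{"type":"array","items":{"type":"object","properties":{"offset":{"type":"array","items":{"type":"number"}},"twist":{"type":"array","items":{"type":"number"}}}}},"jaw":{"type":"number"}},"required":["series"]}

```bash
ls; mkdir -p pics; python3 - <<'E'
from cell import robot
import cv2
print(robot.read_state())
for n in("scene","top"):
    im=robot.read_camera(n); cv2.imwrite(f"pics/{n}0.png",im[:,:,::-1]); print(robot.camera_info(n))
E
```

```text
pics
{'time': 0.0, 'joints': array([ 1.31637558,  0.33289295, -0.06467502,  1.46095084,  0.02161302,
        1.34987763, -0.08847816]), 'qvel': array([6.42790092e-05, 6.04836845e-04, 4.37409816e-04, 1.19804359e-03,
       5.69533957e-04, 5.85154197e-04, 4.12451590e-04]), 'joint_efforts': array([-6.34016924e-04, -6.25442719e+01,  4.82147885e-02, -3.91598332e+01,
        1.61087624e-02,  1.00320615e-02, -2.07365240e-06]), 'tool_pos': array([ 0.14348444, -0.60792431,  0.23049815]), 'tcp_rot': array([ 9.93288367e-01,  1.15662039e-01, -1.25610653e-04, -7.05435815e-04]), 'contact_force': array([ 0.20089132,  0.44242492, -0.91917403]), 'moment': array([-0.02064827,  0.02337982,  0.05454953]), 'width': 1.0005672436335062}
{'fx': 383.02929050410927, 'fy': 383.02929050410927, 'cx': 255.53101138499423, 'cy': 190.37728119041176, 'R': array([[-0.69194875, -0.72173432,  0.01750732],
       [-0.31273924,  0.2777996 , -0.90830697],
       [ 0.65069278, -0.6339771 , -0.41793773]]), 't': array([0.39069025, 0.24208163, 0.70342067])}
{'fx': 397.30819209674115, 'fy': 397.30819209674115, 'cx': 256.20586623419564, 'cy': 192.73509757256738, 'R': array([[ 0.00860387, -0.99994152,  0.00655239],
       [-0.98060507, -0.00972021, -0.19575293],
       [ 0.19580517, -0.00474107, -0.98063136]]), 't': array([0.0268191 , 0.54071622, 1.02508785])}
```

View pics/scene0.png

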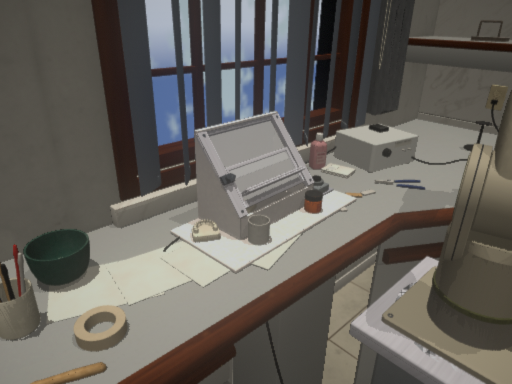

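View pics/top0.png

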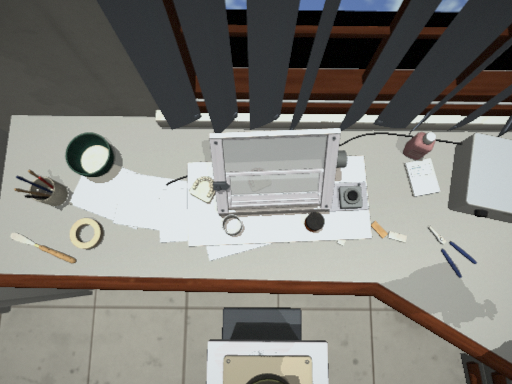

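```bash
python3 - <<'E'
import cv2
a=cv2.imread("pics/top0.png")[120:250,180:380]; cv2.imwrite("pics/top0z.png",cv2.resize(a,None,fx=4,fy=4,interpolation=cv2.INTER_CUBIC))
a=cv2.imread("pics/scene0.png")[110:260,170:365]; cv2.imwrite("pics/scene0z.png",cv2.resize(a,None,fx=4,fy=4,interpolation=cv2.INTER_CUBIC))
E
```

```text
(no output)
```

View pics/top0z.png

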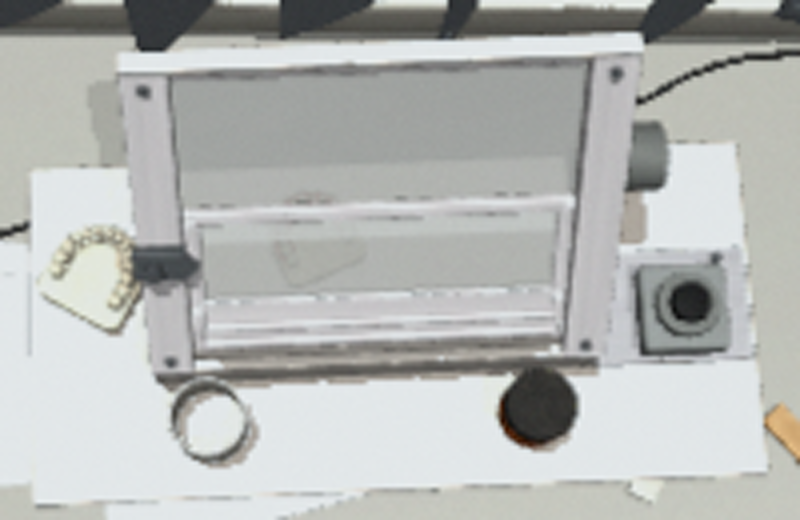

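View pics/scene0z.png

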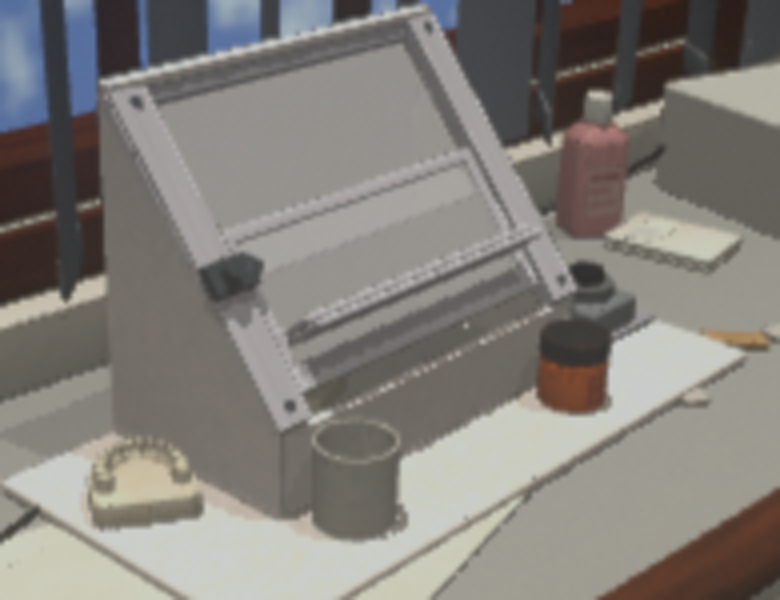

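```bash
cat > h.py <<'E'
import numpy as np
from cell import robot
C={n:robot.camera_info(n) for n in("scene","top")}
def proj(n,X):
    c=C[n]; p=np.asarray(X)@np.array(c["R"]).T+c["t"]
    return np.stack([c["fx"]*p[...,0]/p[...,2]+c["cx"],c["fy"]*p[...,1]/p[...,2]+c["cy"]],-1)
def hood(X,pose):
    x,y,a=pose; X=np.asarray(X,float)
    R=np.array([[np.cos(a),-np.sin(a),0],[np.sin(a),np.cos(a),0],[0,0,1]])
    return X@R.T+[x,y,0]
s40,c40=np.sin(np.radians(40)),np.cos(np.radians(40))
def slope(u,y,o): # u up slope from sill top, o outward of slope plane
    return np.array([-.095+u*s40-o*c40, y, .070+u*c40+o*s40])
zt=lambda u,v:(180+u/4-.375,120+v/4-.375)
zs=lambda u,v:(170+u/4-.375,110+v/4-.375)
E
cat > fit.py <<'E'
from h import *
from scipy.optimize import least_squares
obs=[("top",zt(32,505),(-.175,.24,.01)),("top",zt(768,470),(-.175,-.27,.01)),("top",zt(30,168),(.065,.24,.01)),("top",zt(738,142),(.065,-.27,.01)),
("scene",zs(745,355),(-.175,-.27,.01)),("scene",zs(283,515),(-.095,.15,.01)),("scene",zs(5,487),(.065,.24,.01)),("scene",zs(283,432),(-.095,.15,.07)),("top",zt(640,35),(.062,-.15,.252)),("top",zt(118,55),(.062,.15,.252))]
f=lambda p:np.concatenate([proj(n,hood(X,p))-np.array(u) for n,u,X in obs])
r=least_squares(f,[.6,0,0],loss="soft_l1")
print(r.x,np.degrees(r.x[2])); print(f(r.x).reshape(-1,2).round(1))
E
python3 fit.py
```

```text
[ 0.58415055 -0.01191032  0.05455916] 3.126009702591872
[[ 0.2  0.7]
 [ 0.8  1. ]
 [-0.3  0.7]
 [-0.3 -0.3]
 [ 1.2 -1.6]
 [-0.4  1.3]
 [-1.  -2. ]
 [-0.4  0.3]
 [ 0.9 -0.8]
 [-0.2 -0.3]]
```

```bash
cat > zoom.py <<'E'
import sys,cv2
src,x,y,w,h,f,dst=sys.argv[1:]; x,y,w,h,f=map(int,(x,y,w,h,f))
cv2.imwrite(dst,cv2.resize(cv2.imread(src)[y:y+h,x:x+w],None,fx=f,fy=f,interpolation=cv2.INTER_CUBIC))
E
python3 zoom.py pics/scene0.png 210 150 100 70 8 pics/s0a.png; python3 zoom.py pics/top0.png 210 165 66 50 12 pics/t0a.png
python3 zoom.py pics/scene0.png 295 150 60 50 12 pics/s0b.png; python3 zoom.py pics/top0.png 320 165 60 50 12 pics/t0b.png
```

```text
(no output)
```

View pics/s0a.png

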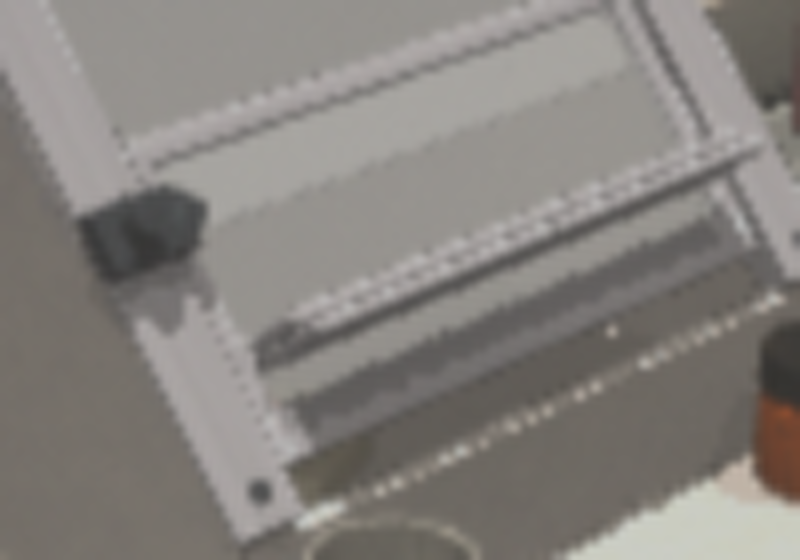

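View pics/t0a.png

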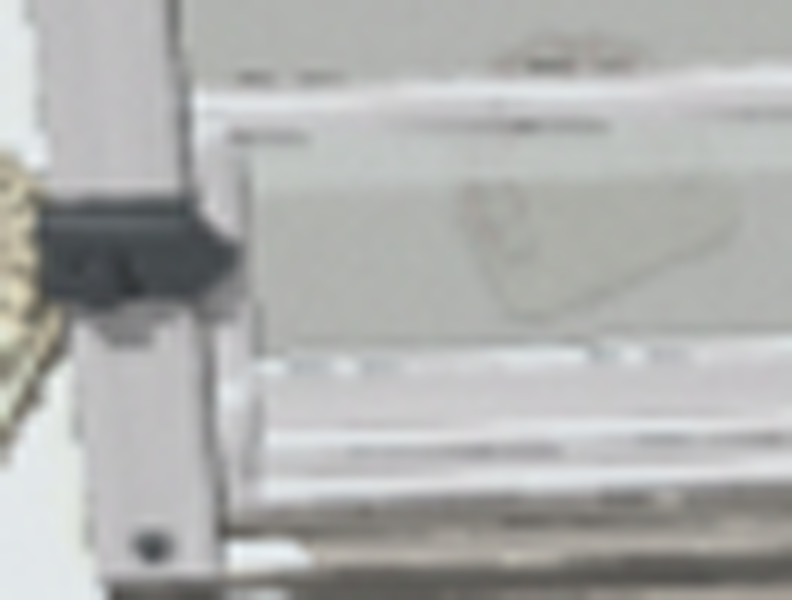

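View pics/s0b.png

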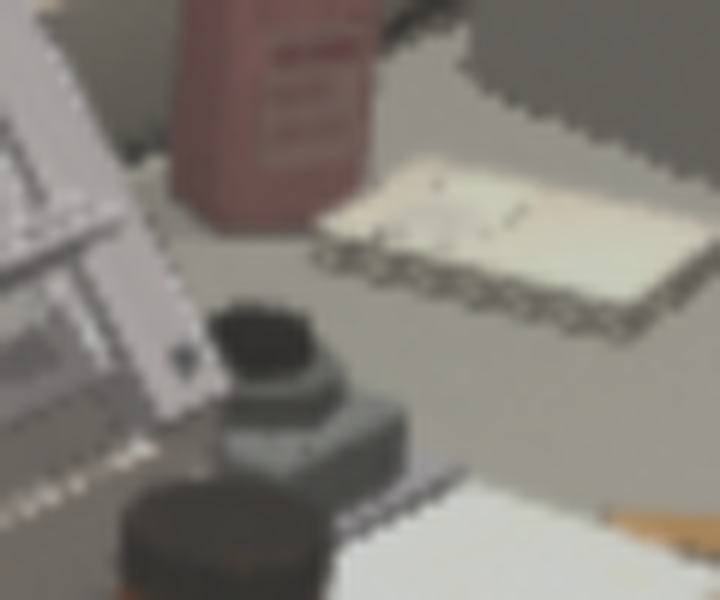

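View pics/t0b.png

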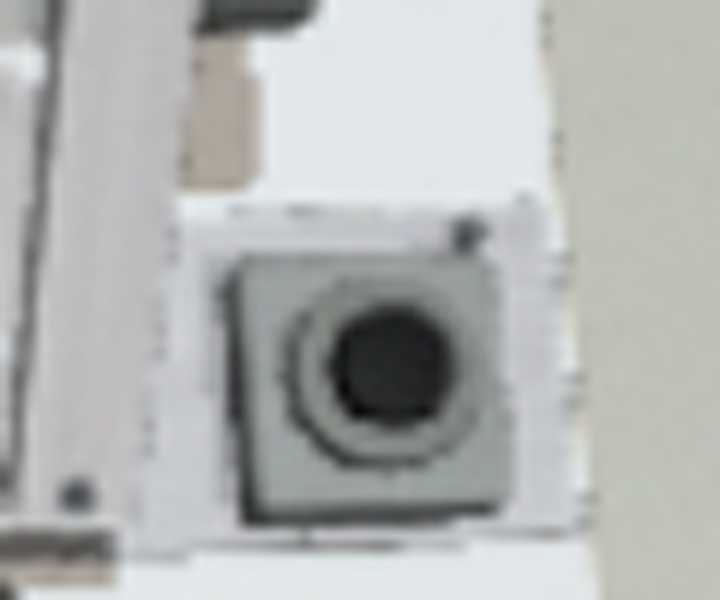

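```bash
cat >> h.py <<'E'
P=np.array([0.58415,-0.01191,0.05456])
from scipy.optimize import least_squares as LS
def tri(a,b,pose=P):  # a scene px, b top px -> hood coords
    r=LS(lambda X:np.concatenate([proj("scene",hood(X,pose))-a,proj("top",hood(X,pose))-b]),[0,0,.1])
    X=r.x; d=X-[-.095,0,.07]
    return X.round(4), "u,y,o mm", (np.array([d[0]*s40+d[2]*c40, X[1], -d[0]*c40+d[2]*s40])*1000).round(1), "res",np.abs(r.fun).max().round(2)
pa=lambda u,v:np.array([210+u/8-.44,150+v/8-.44])
pt=lambda u,v:np.array([210+u/12-.46,165+v/12-.46])
pb=lambda u,v:np.array([295+u/12-.46,150+v/12-.46])
ptb=lambda u,v:np.array([320+u/12-.46,165+v/12-.46])
E
python3 - <<'E'
from h import *
print("tip",tri(pa(207,210),pt(240,257)))
print("btn",tri(pb(262,335),ptb(392,365)))
print("screw",tri(pa(260,490),pt(152,547)))
print("bottom rail corner in",tri(pa(300,520),pt(220,578)))
print("lip lower outer left", tri(pa(262,365),pt(262,500)))
for q in (0,.01,.02,.03):
  u=.036+q
  for nm,du,o in(("lowout",-.006,.032),("midout",0,.032),("midin",0,.024),("upout",.006,.024),("upin",.006,0)):
    X=slope(u+du,.11,o); a=proj("scene",hood(X,P));b=proj("top",hood(X,P))
    print(q,nm,((a-[210,150]+.44)*8).round(),((b-[210,165]+.46)*12).round())
E
```

```text
tip (array([-0.0409,  0.1124,  0.1505]), 'u,y,o mm', array([ 96.4, 112.4,  10.3]), 'res', np.float64(0.18))
btn (array([-0.0599, -0.2138,  0.0557]), 'u,y,o mm', array([  11.6, -213.8,  -36.1]), 'res', np.float64(0.22))
screw (array([-0.0894,  0.1374,  0.0821]), 'u,y,o mm', array([ 12.9, 137.4,   3.5]), 'res', np.float64(0.02))
bottom rail corner in (array([-0.0942,  0.1242,  0.0686]), 'u,y,o mm', array([ -0.5, 124.2,  -1.5]), 'res', np.float64(0.26))
lip lower outer left (array([-0.0789,  0.1167,  0.1113]), 'u,y,o mm', array([ 42. , 116.7,  14.2]), 'res', np.float64(2.78))
0 lowout [351. 378.] [272. 569.]
0 midout [342. 360.] [270. 548.]
0 midin [327. 369.] [271. 523.]
0 upout [318. 351.] [269. 502.]
0 upin [274. 379.] [270. 429.]
0.01 lowout [336. 348.] [269. 534.]
0.01 midout [327. 330.] [267. 512.]
0.01 midin [312. 339.] [268. 487.]
0.01 upout [303. 321.] [266. 465.]
0.01 upin [259. 350.] [267. 393.]
0.02 lowout [321. 318.] [266. 498.]
0.02 midout [312. 300.] [264. 476.]
0.02 midin [297. 310.] [265. 451.]
0.02 upout [288. 292.] [263. 429.]
0.02 upin [244. 320.] [264. 356.]
0.03 lowout [305. 288.] [263. 461.]
0.03 midout [296. 270.] [261. 439.]
0.03 midin [281. 280.] [262. 414.]
0.03 upout [272. 262.] [260. 392.]
0.03 upin [229. 291.] [261. 320.]
```

```bash
cat >> h.py <<'E'
from scipy.spatial.transform import Rotation as Ro
Rh=Ro.from_euler('z',P[2])
Rwin=Rh*Ro.from_matrix(np.array([[s40,0,c40],[0,-1,0],[c40,0,-s40]]))  # tool x up slope, y right, z into window
Rdown=Rh*Ro.from_matrix(np.diag([1.,-1,-1]))
def delta(Xw,Rt):
    s=robot.read_state(); R=Ro.from_quat(s["tcp_rot"])
    return (R.inv().apply(np.array(Xw)-s["tool_pos"])*1000).round(1),np.degrees((R.inv()*Rt).as_rotvec()).round(2)
def W(u,y,o): return hood(slope(u,y,o),P)
def st():
    s=robot.read_state(); d=Rh.inv().apply(s["tool_pos"]-np.array([P[0],P[1],0]))-[-.095,0,.07]
    print("t",s["time"].round(2),"tcp",s["tool_pos"].round(4),"u,y,o",(np.array([d[0]*s40+d[2]*c40,d[1],-d[0]*c40+d[2]*s40])*1000).round(1),"F",s["contact_force"].round(1),"w",round(s["width"],3),"j",s["joints"].round(2))
E
python3 - <<'E'
from h import *
st(); X=W(.027,0,.14); print(X, delta(X,Rwin), delta(X,Rdown)); 
E
```

```text
Traceback (most recent call last):
  File "h.py", line 36, in st
    print("t",s["time"].round(2),"tcp",s["tool_pos"].round(4),"u,y,o",(np.array([d[0]*s40+d[2]*c40,d[1],-d[0]*c40+d[2]*s40])*1000).round(1),"F",s["contact_force"].round(1),"w",round(s["width"],3),"j",s["joints"].round(2))
              ^^^^^^^^^^^^^^^
AttributeError: 'float' object has no attribute 'round'
```

```bash
sed -i 's/s\["time"\].round(2)/round(s["time"],2)/' h.py; python3 - <<'E'
from h import *
st(); X=W(.027,0,.14); print(X, delta(X,Rwin), delta(X,Rdown)); 
E
```

```text
t 0.1 tcp [ 0.1435 -0.608   0.2306] u,y,o [-119.6 -571.1  392.4] F [ 0.1  0.1 -0.6] w 0.999 j [ 1.32  0.33 -0.06  1.46  0.02  1.35 -0.09]
[ 0.39953417 -0.02199265  0.18067347] (array([ 383.8, -511.4,   50.6]), array([-4.5 , 49.87,  9.47])) (array([ 383.8, -511.4,   50.6]), array([-7.000e-02,  1.000e-02,  1.016e+01]))
```

Request:
jog_arm:
  jaw: 0
  series:
    - {"offset": [0.03,-0.042,-0.006]}
    - {"offset": [0.03,-0.042,-0.006]}
    - {"offset": [0.03,-0.042,-0.006]}
    - {"offset": [0.03,-0.042,-0.006]}
    - {"offset": [0.03,-0.042,-0.006]}
    - {"offset": [0.03,-0.042,-0.006]}
    - {"offset": [0.03,-0.042,-0.006]}
    - {"offset": [0.03,-0.042,-0.006]}
    - {"offset": [0.03,-0.042,0]}
    - {"offset": [0.03,-0.042,0]}
    - {"offset": [0.03,-0.042,0]}
    - {"offset": [0.03,-0.042,0]}

```text
invalid input
```

```bash
python3 - <<'E'
from h import *
st(); X=W(.027,0,.14); print(X, delta(X,Rwin), delta(X,Rdown)); 
E
```

```text
t 0.1 tcp [ 0.1435 -0.608   0.2306] u,y,o [-119.6 -571.1  392.4] F [ 0.1  0.1 -0.6] w 0.999 j [ 1.32  0.33 -0.06  1.46  0.02  1.35 -0.09]
[ 0.39953417 -0.02199265  0.18067347] (array([ 383.8, -511.4,   50.6]), array([-4.5 , 49.87,  9.47])) (array([ 383.8, -511.4,   50.6]), array([-7.000e-02,  1.000e-02,  1.016e+01]))
```

Twist seems required in each row.

Request:
jog_arm:
  jaw: 0
  series:
    - {"offset": [0.03,-0.042,-0.006],"twist": [0,0,0]}
    - {"offset": [0.03,-0.042,-0.006],"twist": [0,0,0]}
    - {"offset": [0.03,-0.042,-0.006],"twist": [0,0,0]}
    - {"offset": [0.03,-0.042,-0.006],"twist": [0,0,0]}
    - {"offset": [0.03,-0.042,-0.006],"twist": [0,0,0]}
    - {"offset": [0.03,-0.042,-0.006],"twist": [0,0,0]}
    - {"offset": [0.03,-0.042,-0.006],"twist": [0,0,0]}
    - {"offset": [0.03,-0.042,-0.006],"twist": [0,0,0]}
    - {"offset": [0.03,-0.042,0],"twist": [0,0,0]}
    - {"offset": [0.03,-0.042,0],"twist": [0,0,0]}
    - {"offset": [0.03,-0.042,0],"twist": [0,0,0]}
    - {"offset": [0.03,-0.042,0],"twist": [0,0,0]}

```text
time: 1.3
tool_pos: [0.367, -0.0533, 0.273]
tcp_rot: [0.994, 0.111, -0.003, -0.002]
contact_force: [1.2, -0.8, 0.5]
width: 0.003
```

```bash
python3 - <<'E'
from h import *
st(); X=W(.027,0,.14); print(X, delta(X,Rwin), delta(X,Rdown)); 
E
```

```text
t 1.3 tcp [ 0.367  -0.0533  0.273 ] u,y,o [ 75.7 -29.5 225.5] F [ 1.2 -0.8  0.5] w 0.003 j [ 0.88 -0.28 -0.69  1.95 -0.18  1.42 -1.11]
[ 0.39953417 -0.02199265  0.18067347] (array([ 39.1, -22.9,  92.2]), array([-4.45, 50.21,  8.83])) (array([ 39.1, -22.9,  92.2]), array([-0.29,  0.33,  9.57]))
```

Request:
jog_arm:
  series:
    - {"offset": [0.005,0,0],"twist": [-0.6,7.1,1.3]}
    - {"offset": [0.005,0,0],"twist": [-0.6,7.1,1.3]}
    - {"offset": [0.005,0,0],"twist": [-0.6,7.1,1.3]}
    - {"offset": [0.005,0,0],"twist": [-0.6,7.1,1.3]}
    - {"offset": [0.005,0,0],"twist": [-0.6,7.1,1.3]}
    - {"offset": [0,0,0],"twist": [-0.6,7.1,1.3]}
    - {"offset": [0,0,0],"twist": [-0.6,7.1,1.3]}

```text
time: 2.0
tool_pos: [0.4147, -0.0547, 0.2578]
tcp_rot: [0.97, 0.064, 0.236, -0.006]
contact_force: [-1.7, -2.0, 0.0]
width: 0.002
```

```bash
python3 - <<'E'
from h import *
st(); X=W(.027,0,.14); print(X, delta(X,Rwin), delta(W(.027,0,.01),Rwin)); 
E
```

```text
t 2.0 tcp [ 0.4147 -0.0547  0.2578] u,y,o [ 94.7 -33.5 179.4] F [-1.7 -2.   0. ] w 0.002 j [ 0.41 -0.5  -0.23  2.25 -0.29  0.94 -1.13]
[ 0.39953417 -0.02199265  0.18067347] (array([-44.7, -35.8,  63. ]), array([-1.78, 22.7 ,  3.93])) (array([  5.3, -30.1, 182.9]), array([-1.78, 22.7 ,  3.93]))
```

```bash
python3 - <<'E'
from h import *
for o in (.05,.07): print(W(.027,0,o),delta(W(.027,0,o),Rwin))
E
```

```text
[ 0.46837558 -0.01823293  0.12282258] (array([-10.1, -31.8, 146. ]), array([-1.78, 22.7 ,  3.93]))
[ 0.45307748 -0.01906842  0.13567833] (array([-17.8, -32.7, 127.6]), array([-1.78, 22.7 ,  3.93]))
```

Request:
jog_arm:
  series:
    - {"offset": [-0.004,-0.008,0.025],"twist": [0,0,0]}
    - {"offset": [-0.004,-0.008,0.025],"twist": [0,3,1]}
    - {"offset": [-0.004,-0.008,0.025],"twist": [-0.4,6,1]}
    - {"offset": [-0.006,-0.008,0.015],"twist": [-0.4,6,1]}
    - {"offset": [-0.006,0,0.01],"twist": [-0.4,6,1]}

```text
time: 2.5
tool_pos: [0.4639, -0.0238, 0.1978]
tcp_rot: [0.941, 0.047, 0.335, -0.026]
contact_force: [0.8, 1.4, 0.4]
width: -0.003
```

```bash
python3 - <<'E'
from h import *
st()
for o in (.05,.07): print(W(.027,0,o),delta(W(.027,0,o),Rwin))
E
```

```text
t 2.5 tcp [ 0.4639 -0.0238  0.1978] u,y,o [ 81.3  -5.3 101.8] F [0.8 1.4 0.4] w -0.003 j [ 0.84 -0.5  -0.63  2.41 -0.88  0.63 -0.69]
[ 0.46837558 -0.01823293  0.12282258] (array([-43.6,  -3.7,  61.3]), array([-2.8 , 10.77,  1.34]))
[ 0.45307748 -0.01906842  0.13567833] (array([-47.3,  -4.7,  41.7]), array([-2.8 , 10.77,  1.34]))
```

Request:
jog_arm:
  series:
    - {"offset": [-0.015,0,0.012],"twist": [-0.5,0,0]}
    - {"offset": [-0.015,0,0.012],"twist": [-0.5,0,0]}
    - {"offset": [-0.015,-0.002,0.012],"twist": [-0.5,2,0]}
    - {"offset": [-0.005,-0.002,0.012],"twist": [-0.5,3,0.4]}
    - {"offset": [0,0,0.01],"twist": [-0.5,3,0.5]}

```text
time: 3.0
tool_pos: [0.5209, -0.0379, 0.1487]
tcp_rot: [0.927, 0.031, 0.373, -0.008]
contact_force: [0.5, -0.5, 2.3]
width: 0.001
```

```bash
python3 - <<'E'
from h import *
st()
for o in (.01,.02,.05): print(W(.027,0,o),delta(W(.027,0,o),Rwin))
E
```

```text
t 3.0 tcp [ 0.5209 -0.0379  0.1487] u,y,o [ 79.9 -22.5  27.3] F [ 0.5 -0.5  2.3] w 0.001 j [ 1.11 -0.3  -0.96  2.42 -1.27  0.34 -0.32]
[ 0.49897176 -0.01656194  0.09711108] (array([-50.4, -23.1,  23. ]), array([0.01, 6.24, 0.7 ]))
[ 0.49132271 -0.01697969  0.10353895] (array([-51.5, -23.1,  13. ]), array([0.01, 6.24, 0.7 ]))
[ 0.46837558 -0.01823293  0.12282258] (array([-54.7, -23.2, -16.8]), array([0.01, 6.24, 0.7 ]))
```

```bash
cat > fk.py <<'E'
import numpy as np
from scipy.spatial.transform import Rotation as Ro
def fk(q,p,full=False):
    H,a1,L1,e,L2,f,L3=p
    R=Ro.identity();x=np.array([0,0,H])
    R=Ro.from_euler('z',-q[0]); x=x+R.apply([a1,0,0])
    R=R*Ro.from_euler('y',q[1]); R=R*Ro.from_euler('z',-q[2]); x=x+R.apply([e,0,L1])
    R=R*Ro.from_euler('y',q[3]); x=x+R.apply([-e,0,0]); R=R*Ro.from_euler('z',-q[4]); x=x+R.apply([0,0,L2])
    R=R*Ro.from_euler('y',q[5]); x=x+R.apply([f,0,0]); R=R*Ro.from_euler('z',-q[6]); x=x+R.apply([0,0,L3])
    return x,R
if __name__=="__main__":
    from scipy.optimize import least_squares
    from cell import robot
    s=robot.read_state(); print(list(s["joints"].round(4)),s["tool_pos"].round(4))
    D=[([1.31637558,0.33289295,-0.06467502,1.46095084,0.02161302,1.34987763,-0.08847816],[.14348,-.60792,.2305],[9.93288367e-01,1.15662039e-01,-1.25610653e-04,-7.05435815e-04]),
    ([.88,-.28,-.69,1.95,-.18,1.42,-1.11],[.367,-.0533,.273],[.994,.111,-.003,-.002]),
    ([.41,-.5,-.23,2.25,-.29,.94,-1.13],[.4147,-.0547,.2578],[.97,.064,.236,-.006]),
    ([.84,-.5,-.63,2.41,-.88,.63,-.69],[.4639,-.0238,.1978],[.941,.047,.335,-.026]),
    (s["joints"],s["tool_pos"],s["tcp_rot"])]
    for q,x,r in D:
        _,R=fk(q,[0]*7); print(np.degrees((R.inv()*Ro.from_quat(r)).as_rotvec()).round(1))
    for m in (0,1):
        F=lambda p:np.concatenate([fk(q,p)[0]-x for q,x,_ in D])
        r=least_squares(F,[.2,0,.4,0,.4,0,.2]); print(r.x.round(4),(r.fun*1000).round(1)); break
E
python3 fk.py
```

```text
[np.float64(1.1059), np.float64(-0.2971), np.float64(-0.9612), np.float64(2.4159), np.float64(-1.2661), np.float64(0.3414), np.float64(-0.3234)] [ 0.5209 -0.0379  0.1487]
[-0.  0. 90.]
[-0.   0.1 90. ]
[-0.3  0.2 90.4]
[-0.1  0.  90.6]
[-0. -0. 90.]
[0.1814 0.0869 0.409  0.031  0.4075 0.0338 0.2699] [ 37.2  15.2  -2.2   8.5 -13.7   4.2   1.4  27.3  -4.2   0.8   6.1  -1.5
  -4.   -5.3   3.7]
```

Request:
jog_arm:
  series:
    - {"offset": [0.01,0,-0.03],"twist": [0,-4,0]}
    - {"offset": [0.01,0,-0.03],"twist": [0,-6,0]}
    - {"offset": [0.01,0,-0.03],"twist": [0,-8,0]}

```text
time: 3.3
tool_pos: [0.4848, -0.0345, 0.221]
tcp_rot: [0.976, 0.03, 0.215, -0.02]
contact_force: [2.7, 2.4, -0.7]
width: 0.004
```

```bash
cat > fk2.py <<'E'
import numpy as np,json,os
from scipy.spatial.transform import Rotation as Ro
from scipy.optimize import least_squares
def rots(q):
    R=Ro.identity();o=[R]
    for i,v in enumerate(q):
        R=R*(Ro.from_euler('z',-v) if i%2==0 else Ro.from_euler('y',v)); o.append(R)
    return o
# identifiable offsets: after each joint a 3-vector
def A(q): return np.hstack([R.as_matrix() for R in rots(q)])  # 3 x 24
def load():
    D=[([1.31637558,0.33289295,-0.06467502,1.46095084,0.02161302,1.34987763,-0.08847816],[.14348444,-.60792431,.23049815]),
    ([.88,-.28,-.69,1.95,-.18,1.42,-1.11],[.367,-.0533,.273]),
    ([.41,-.5,-.23,2.25,-.29,.94,-1.13],[.4147,-.0547,.2578]),
    ([.84,-.5,-.63,2.41,-.88,.63,-.69],[.4639,-.0238,.1978]),
    ([1.1059,-.2971,-.9612,2.4159,-1.2661,.3414,-.3234],[.5209,-.0379,.1487])]
    if os.path.exists("log.json"): D+=[tuple(x) for x in json.load(open("log.json"))]
    return D
def fit(lam=1e-3):
    D=load(); M=np.vstack([A(q) for q,_ in D]); b=np.concatenate([x for _,x in D])
    x0=np.zeros(24); x0[2]=.18;x0[11]=.4;x0[17]=.4;x0[23]=.27  # prior
    v=np.linalg.solve(M.T@M+lam*np.eye(24),M.T@b+lam*x0)
    return v,(M@v-b)
if __name__=="__main__":
    v,r=fit(); print(v.reshape(8,3).round(3)); print((r*1000).round(1))
E
cat >> h.py <<'E'
import json,os
_st=st
def st():
    _st(); s=robot.read_state(); L=json.load(open("log.json")) if os.path.exists("log.json") else []
    L.append([list(s["joints"]),list(s["tool_pos"])]); json.dump(L,open("log.json","w"))
E
python3 -c "
from h import *
st()"; python3 fk2.py
```

```text
t 3.3 tcp [ 0.4848 -0.0345  0.221 ] u,y,o [112.2 -17.1 101.2] F [ 2.7  2.4 -0.7] w 0.004 j [ 1.31 -0.44 -1.01  2.13 -0.68  0.93 -0.91]
[[-0.004 -0.004  0.215]
 [ 0.006 -0.014  0.035]
 [-0.006 -0.014  0.027]
 [ 0.006 -0.01   0.427]
 [ 0.002 -0.01   0.045]
 [-0.009 -0.002  0.445]
 [ 0.007 -0.002  0.037]
 [ 0.005  0.011  0.307]]
[ 0.   0.   0.3  0.3 -0.7 -0.2 -0.3  0.5 -0.3  0.1 -0.4  1.5  0.   0.1
 -0.8 -0.1  0.4 -0.6]
```

```bash
cat > ik.py <<'E'
from h import *
from fk2 import *
v,_=fit()
lo=np.array([-2.6,-.5,-1.47,.16,-1.27,.06,-2.6])+.03;hi=np.array([2.6,2.12,1.34,2.42,4.41,2.06,2.6])-.03
off=Ro.from_euler('z',90,degrees=True)
def ik(X,Rt,q0):
    def f(q):
        return np.concatenate([(A(q)@v-X)*100,((rots(q)[-1]*off).inv()*Rt).as_rotvec()*30,.01*(q-q0)])
    r=least_squares(f,np.clip(q0,lo,hi),bounds=(lo,hi)); e=r.fun
    return r.x.round(2),np.abs(e[:3]).max()*10,np.degrees(np.abs(e[3:6]).max()/30)
def Rt(lean,psi=0): # lean: steeper than perpendicular, deg; psi: pointing left
    return Rwin*Ro.from_euler('z',0)*Ro.from_euler('y',-lean,degrees=True)*Ro.from_euler('x',psi,degrees=True)
if __name__=="__main__":
    q=np.array(robot.read_state()["joints"])
    for lean in (5,10,15,20,25):
      for psi in (0,15,-15,30,-30):
        print(lean,psi,*[ (a,round(b,1),round(c,1)) for a,b,c in [ik(W(u,0,.02),Rt(lean,psi),q) for u in (.025,.08)]])
E
python3 ik.py
```

```text
5 0 (array([ 1.4 , -0.3 , -1.27,  2.39, -1.24,  0.38, -0.38]), np.float64(26.0), np.float64(6.1)) (array([ 1.17, -0.31, -1.08,  2.39, -1.24,  0.33, -0.42]), np.float64(6.6), np.float64(1.7))
5 15 (array([ 1.11, -0.05, -0.82,  2.39, -1.24,  0.55, -0.07]), np.float64(6.4), np.float64(5.1)) (array([ 0.36, -0.11, -0.13,  2.39, -1.24,  0.49, -0.15]), np.float64(2.8), np.float64(1.2))
5 -15 (array([ 1.28, -0.47, -1.44,  2.39, -0.19,  0.21, -1.77]), np.float64(25.8), np.float64(5.8)) (array([ 1.18, -0.47, -1.32,  2.39, -0.23,  0.17, -1.7 ]), np.float64(6.2), np.float64(1.3))
5 30 (array([ 1.51,  0.31, -1.07,  2.33, -1.13,  0.64,  0.14]), np.float64(0.0), np.float64(0.0)) (array([ 1.43,  0.23, -1.05,  2.24, -1.11,  0.7 ,  0.  ]), np.float64(0.0), np.float64(0.0))
5 -30 (array([ 1.12, -0.47, -1.44,  2.39,  0.52,  0.41, -2.57]), np.float64(27.7), np.float64(5.4)) (array([ 1.16, -0.47, -1.44,  2.34,  0.56,  0.4 , -2.57]), np.float64(13.2), np.float64(3.4))
10 0 (array([ 1.45, -0.4 , -1.3 ,  2.39, -1.24,  0.47, -0.42]), np.float64(14.1), np.float64(3.3)) (array([ 1.1 , -0.29, -1.03,  2.37, -0.96
[... 3013 characters left out ...]
at64(0.0), np.float64(0.0)) (array([ 1.2 ,  0.03, -1.03,  2.12, -0.52,  0.71, -0.93]), np.float64(0.0), np.float64(0.0))
25 -15 (array([ 1.29, -0.27, -1.44,  2.28,  0.1 ,  0.51, -1.85]), np.float64(0.0), np.float64(0.0)) (array([ 1.28, -0.16, -1.44,  2.16,  0.27,  0.63, -1.96]), np.float64(0.0), np.float64(0.0))
25 30 (array([ 1.25,  0.25, -0.93,  2.15, -0.66,  0.79, -0.59]), np.float64(0.0), np.float64(0.0)) (array([ 1.2 ,  0.24, -0.93,  2.05, -0.62,  0.85, -0.7 ]), np.float64(0.0), np.float64(0.0))
25 -30 (array([ 1.04, -0.04, -1.44,  2.27,  0.81,  0.8 , -2.57]), np.float64(15.3), np.float64(3.6)) (array([ 1.26, -0.47, -1.44,  2.2 ,  0.14,  0.64, -1.96]), np.float64(21.3), np.float64(3.6))
```

```bash
python3 - <<'E'
from ik import *
for o in (.07,.02):
  X=W(.02,0,o); print(X,delta(X,Rt(20,20)),ik(X,Rt(20,20),np.array(robot.read_state()["joints"])))
E
```

```text
[ 0.44858467 -0.01931379  0.13031602] (array([-70.3, -15.1,  67.8]), array([18.29,  4.99, -0.97])) (array([ 1.3 , -0.15, -0.91,  2.32, -0.96,  0.83, -0.4 ]), np.float64(1.7989633172010855e-05), np.float64(9.450992704066145e-06))
[ 0.48682989 -0.01722506  0.09817664] (array([-49.1, -13.7, 113. ]), array([18.29,  4.99, -0.97])) (array([ 1.3 ,  0.06, -1.01,  2.28, -0.83,  0.63, -0.49]), np.float64(2.7793759266314666e-05), np.float64(8.881300687278628e-06))
```

Request:
jog_arm:
  series:
    - {"offset": [-0.018,-0.004,0.01],"twist": [4.6,1.2,0]}
    - {"offset": [-0.018,-0.004,0.015],"twist": [4.6,1.2,0]}
    - {"offset": [-0.018,-0.004,0.02],"twist": [4.6,1.2,0]}
    - {"offset": [-0.016,-0.003,0.022],"twist": [4.5,1.2,0]}

```text
time: 3.7
tool_pos: [0.4592, -0.0135, 0.1453]
tcp_rot: [0.949, 0.067, 0.255, -0.172]
contact_force: [0.0, -0.9, 0.2]
width: 0.001
```

```bash
python3 - <<'E'
from ik import *
st()
for o in (.07,.02):
  X=W(.02,0,o); print(X,delta(X,Rt(20,20)))
E
```

```text
t 3.7 tcp [ 0.4592 -0.0135  0.1453] u,y,o [38.5  5.3 71.2] F [ 0.  -0.9  0.2] w 0.001 j [ 1.19 -0.18 -0.82  2.3  -0.95  0.84 -0.46]
[ 0.44858467 -0.01931379  0.13031602] (array([-17. ,   7.5,   5.1]), array([ 0.48, -0.57, -0.28]))
[ 0.48682989 -0.01722506  0.09817664] (array([-0.2, 23.1, 49.6]), array([ 0.48, -0.57, -0.28]))
```

Request:
jog_arm:
  series:
    - {"offset": [-0.018,0.007,0.006],"twist": [0,0,0]}
    - {"offset": [0,0,0],"twist": [0,0,0]}
    - {"offset": [0.005,0.005,0.013],"twist": [0,0,0]}
    - {"offset": [0.005,0.005,0.013],"twist": [0,0,0]}
    - {"offset": [0,0,0],"twist": [0,0,0]}

```text
time: 4.2
tool_pos: [0.4696, -0.0172, 0.1074]
tcp_rot: [0.949, 0.065, 0.253, -0.175]
contact_force: [-0.4, 0.2, 1.0]
width: -0.001
```

```bash
cat > shot.py <<'E'
import sys,cv2
from h import *
k=sys.argv[1]
im=robot.read_camera("scene")[:,:,::-1]; cv2.imwrite(f"pics/s{k}.png",im); a=im[140:230,200:320]
cv2.imwrite(f"pics/s{k}z.png",cv2.resize(a,None,fx=6,fy=6,interpolation=cv2.INTER_CUBIC))
if len(sys.argv)>2:
    im=robot.read_camera("top")[:,:,::-1]; cv2.imwrite(f"pics/t{k}.png",im); a=im[150:230,210:342]
    cv2.imwrite(f"pics/t{k}z.png",cv2.resize(a,None,fx=6,fy=6,interpolation=cv2.INTER_CUBIC))
E
python3 - <<'E'
from ik import *
st()
X=W(.02,0,.02); print(X,delta(X,Rt(20,20)))
E
python3 shot.py 1 t
```

```text
t 4.2 tcp [ 0.4696 -0.0172  0.1074] u,y,o [16.   1.  39.1] F [-0.4  0.2  1. ] w -0.001 j [ 1.18 -0.04 -0.85  2.31 -0.92  0.71 -0.43]
[ 0.48682989 -0.01722506  0.09817664] (array([10.2,  6.4, 15.3]), array([ 0.2 , -0.47, -0.6 ]))
```

View pics/s1z.png

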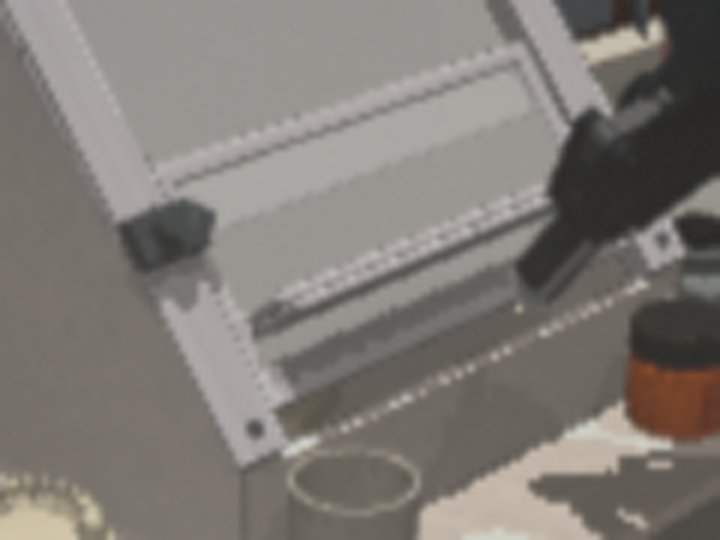

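View pics/t1z.png

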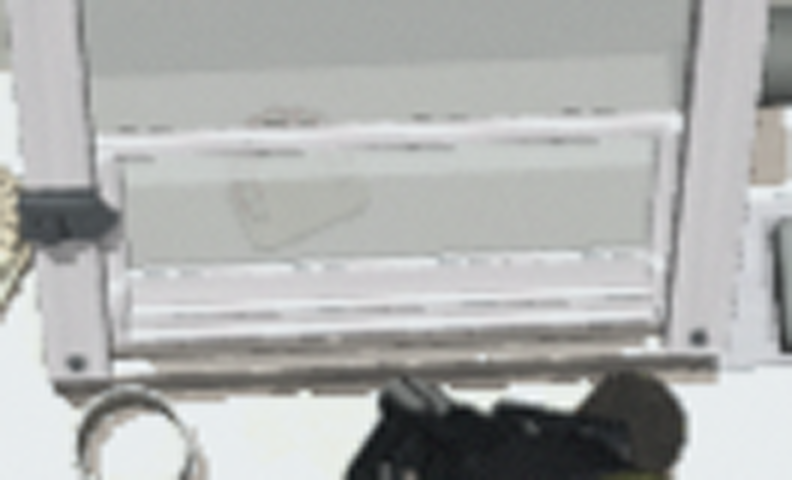

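Request:
jog_arm:
  series:
    - {"offset": [0.005,0.003,0.008],"twist": [0,0,0]}
    - {"offset": [0.005,0.003,0.008],"twist": [0,0,0]}
    - {"offset": [0,0,0],"twist": [0,0,0]}

```text
time: 4.6
tool_pos: [0.4866, -0.0177, 0.1002]
tcp_rot: [0.949, 0.065, 0.254, -0.172]
contact_force: [-0.5, 0.4, -0.0]
width: 0.003
```

```bash
python3 - <<'E'
from ik import *
st()
for u in (.03,.04,.07):
  X=W(u,0,.02); print(X,delta(X,Rt(20,20)))
E
python3 shot.py 2
```

```text
t 4.6 tcp [ 0.4866 -0.0177  0.1002] u,y,o [21.4 -0.4 21.5] F [-0.5  0.4 -0. ] w 0.003 j [ 1.16  0.03 -0.87  2.28 -0.87  0.65 -0.47]
[ 0.49324821 -0.01687453  0.10583709] (array([ 8.6, -1. , -1.2]), array([ 0.44, -0.52, -0.47]))
[ 0.49966652 -0.016524    0.11349753] (array([18. , -2.2, -4.4]), array([ 0.44, -0.52, -0.47]))
[ 0.51892145 -0.01547241  0.13647886] (array([ 46.3,  -5.9, -13.8]), array([ 0.44, -0.52, -0.47]))
```

View pics/s2z.png

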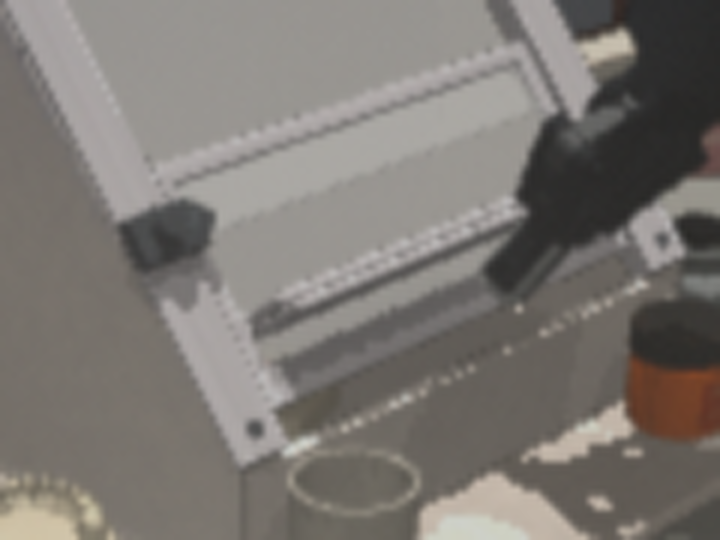

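Request:
jog_arm:
  series:
    - {"offset": [0.004,-0.0005,-0.001],"twist": [0,0,0]}
    - {"offset": [0.004,-0.0005,-0.0013],"twist": [0,0,0]}
    - {"offset": [0.004,-0.0005,-0.0013],"twist": [0,0,0]}
    - {"offset": [0.004,-0.0005,-0.0013],"twist": [0,0,0]}
    - {"offset": [0.004,-0.0005,-0.0013],"twist": [0,0,0]}

```text
time: 5.15
tool_pos: [0.4986, -0.017, 0.1173]
tcp_rot: [0.95, 0.065, 0.253, -0.171]
contact_force: [-0.8, -1.6, -3.1]
width: 0.001
```

```bash
python3 - <<'E'
from ik import *
st()
for u in (.04,.07):
  X=W(u,0,.02); print(X,delta(X,Rt(20,20)))
E
python3 shot.py 3 t
```

```text
t 5.15 tcp [ 0.4986 -0.017   0.1173] u,y,o [42.2 -0.4 23.3] F [-0.8 -1.6 -3.1] w 0.001 j [ 1.16  0.02 -0.87  2.25 -0.83  0.67 -0.54]
[ 0.49966652 -0.016524    0.11349753] (array([-1. ,  0.9,  3.8]), array([ 0.53, -0.35, -0.45]))
[ 0.51892145 -0.01547241  0.13647886] (array([27.2, -2.8, -5.8]), array([ 0.53, -0.35, -0.45]))
```

View pics/s3z.png

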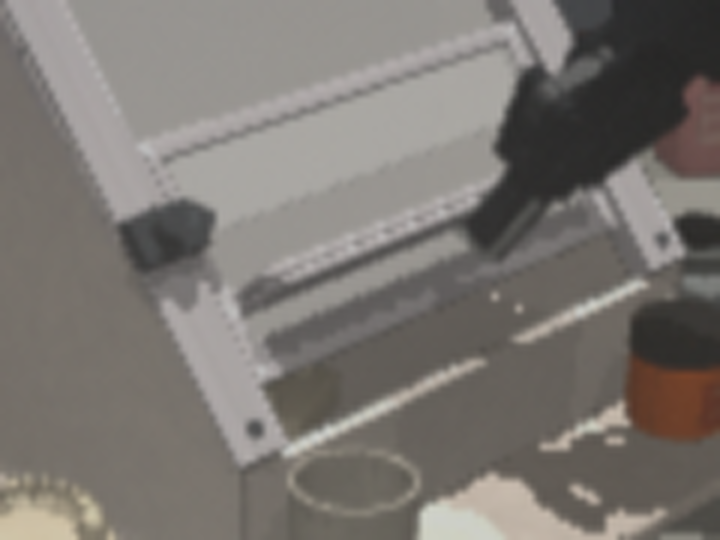

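View pics/t3z.png

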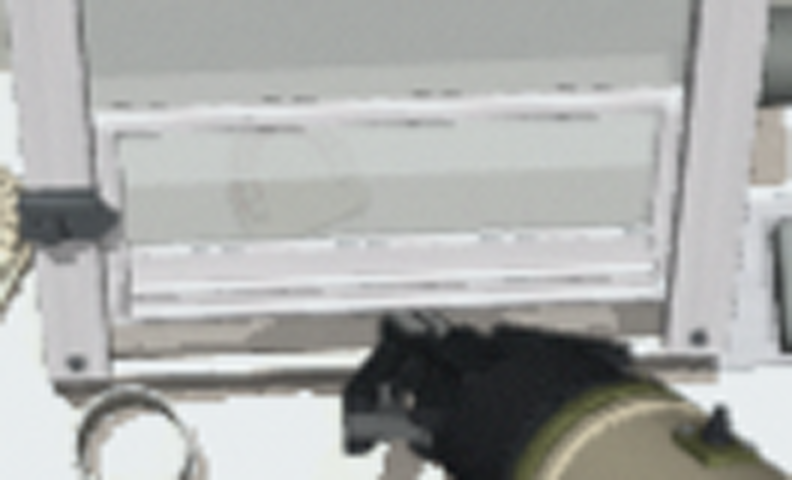

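Request:
jog_arm:
  series:
    - {"offset": [0.004,-0.0004,-0.0009],"twist": [0,0,0]}
    - {"offset": [0.004,-0.0004,-0.0009],"twist": [0,0,0]}
    - {"offset": [0.004,-0.0004,-0.001],"twist": [0,0,0]}
    - {"offset": [0.004,-0.0004,-0.001],"twist": [0,0,0]}
    - {"offset": [0.003,-0.0004,-0.001],"twist": [0,0,0]}
    - {"offset": [0,0,0],"twist": [0,0,0]}

```text
time: 5.85
tool_pos: [0.512, -0.016, 0.1315]
tcp_rot: [0.95, 0.065, 0.251, -0.172]
contact_force: [-1.9, 0.5, 0.3]
width: 0.002
```

```bash
python3 - <<'E'
from ik import *
st()
E
python3 shot.py 4 t
```

```text
t 5.85 tcp [ 0.512  -0.016   0.1315] u,y,o [61.7 -0.2 22.1] F [-1.9  0.5  0.3] w 0.002 j [ 1.14  0.02 -0.88  2.2  -0.79  0.69 -0.6 ]
```

View pics/s4z.png

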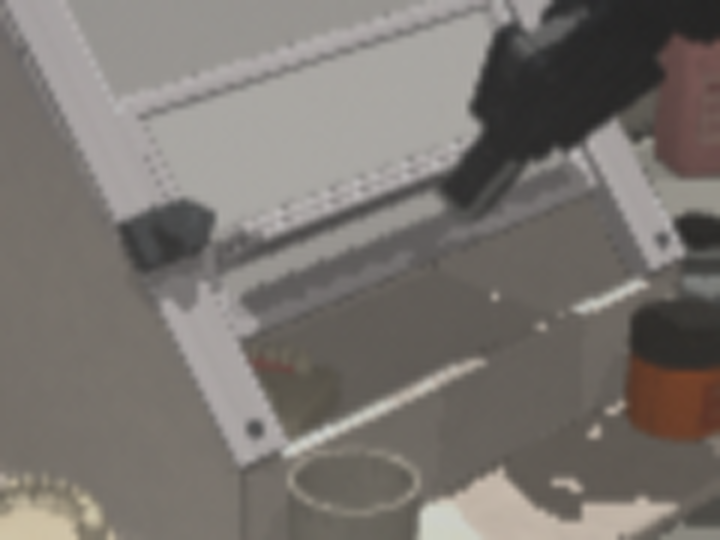

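View pics/t4z.png

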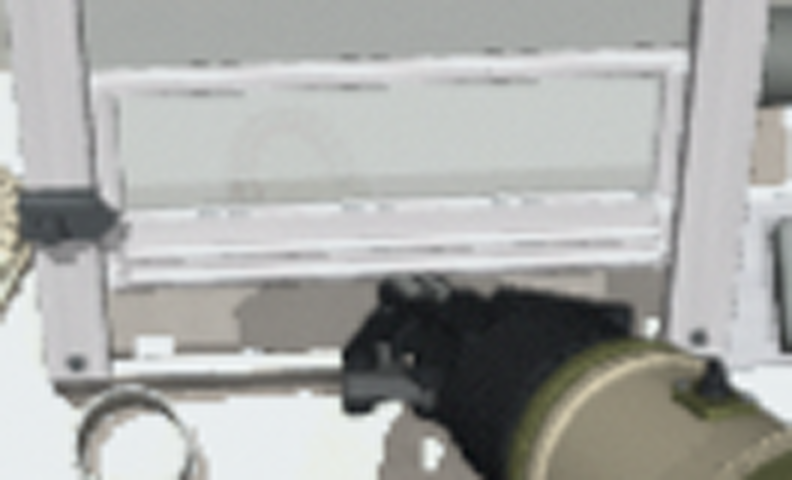

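```bash
cat > lip.py <<'E'
import sys,cv2
from h import *
from scipy.ndimage import map_coordinates
def prof(img,n,y,us,o,c=1):
    px=proj(n,np.array([hood(slope(u,y,o),P) for u in us]))
    return map_coordinates(img[:,:,1].astype(float),[px[:,1],px[:,0]],order=1)
for k in sys.argv[1:]:
  for n in ("top","scene"):
    f=f"pics/{n[0]}{k}.png" if k!="0" else f"pics/{n}0.png"
    img=cv2.imread(f)
    us=np.arange(.03,.14,.002); p=np.mean([prof(img,n,y,us,.024) for y in np.arange(.03,.1,.004)],0)
    print(k,n); print(" ".join(f"{1000*u:.0f}:{v:.0f}" for u,v in zip(us,p)))
E
python3 lip.py 0 4
```

```text
0 top
30:146 32:129 34:125 36:128 38:132 40:147 42:178 44:207 46:217 48:203 50:191 52:185 54:185 56:201 58:218 60:214 62:203 64:202 66:202 68:201 70:199 72:198 74:200 76:204 78:205 80:197 82:182 84:175 86:177 88:177 90:176 92:176 94:176 96:176 98:176 100:176 102:176 104:175 106:175 108:175 110:175 112:175 114:175 116:175 118:175 120:176 122:179 124:186 126:193 128:195 130:194 132:193 134:190 136:183 138:182 140:192
0 scene
30:100 32:120 34:138 36:144 38:144 40:139 42:116 44:94 46:105 48:142 50:160 52:154 54:162 56:164 58:152 60:148 62:147 64:147 66:147 68:147 70:147 72:147 74:147 76:147 78:147 80:147 82:146 84:146 86:147 88:149 90:158 92:163 94:164 96:164 98:164 100:164 102:164 104:164 106:164 108:162 110:149 112:133 114:146 116:159 118:165 120:165 122:153 124:148 126:146 128:146 130:146 132:146 134:146 136:146 138:146 140:146
4 top
30:221 32:190 34:158 36:147 38:148 40:154 42:158 44:156 46:154 48:154 50:154 52:153 54:152 56:153 58:153 60:154 62:155 64:156 66:154 68:147 70:144 72:160 74:196 76:222 78:223 80:206 82:195 84:187 86:197 88:218 90:225 92:217 94:211 96:211 98:210 100:208 102:208 104:209 106:213 108:213 110:207 112:188 114:180 116:182 118:183 120:184 122:187 124:195 126:201 128:203 130:203 132:203 134:203 136:203 138:203 140:203
4 scene
30:92 32:92 34:93 36:93 38:93 40:95 42:96 44:94 46:102 48:108 50:108 52:102 54:96 56:93 58:94 60:103 62:124 64:142 66:147 68:147 70:140 72:115 74:89 76:86 78:116 80:152 82:162 84:161 86:168 88:162 90:162 92:165 94:166 96:167 98:166 100:167 102:166 104:167 106:167 108:167 110:166 112:166 114:167 116:166 118:166 120:166 122:166 124:166 126:166 128:167 130:167 132:166 134:166 136:166 138:163 140:149
```

```bash
python3 - <<'E'
from h import *
def app(n,u,o,y=.065):
    px=proj(n,hood(slope(u,y,o),P))
    r=LS(lambda z:proj(n,hood(slope(z[0],z[1],.024),P))-px,[u,y]); return round(r.x[0]*1000,1)
for uc in (.055,.086):
  for n in("top","scene"):
    print(uc,n,{k:app(n,uc+du,o) for k,du,o in(("lowin",-.006,0),("lowout",-.006,.032),("midout",0,.032),("midin",0,.024),("upout",.006,.024),("upin",.006,0),("bot",-.036,0))})
E
```

```text
0.055 top {'lowin': np.float64(68.7), 'lowout': np.float64(42.2), 'midout': np.float64(48.2), 'midin': np.float64(55.0), 'upout': np.float64(61.0), 'upin': np.float64(80.3), 'bot': np.float64(39.6)}
0.055 scene {'lowin': np.float64(46.4), 'lowout': np.float64(49.9), 'midout': np.float64(56.0), 'midin': np.float64(55.0), 'upout': np.float64(61.0), 'upin': np.float64(58.0), 'bot': np.float64(17.4)}
0.086 top {'lowin': np.float64(98.7), 'lowout': np.float64(73.5), 'midout': np.float64(79.5), 'midin': np.float64(86.0), 'upout': np.float64(92.0), 'upin': np.float64(110.4), 'bot': np.float64(69.7)}
0.086 scene {'lowin': np.float64(76.4), 'lowout': np.float64(81.3), 'midout': np.float64(87.3), 'midin': np.float64(86.0), 'upout': np.float64(92.0), 'upin': np.float64(88.0), 'bot': np.float64(47.4)}
```

```bash
python3 zoom.py pics/s4.png 215 165 40 30 20 pics/s4c.png; python3 zoom.py pics/t4.png 210 172 40 30 20 pics/t4c.png
```

```text
(no output)
```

View pics/s4c.png

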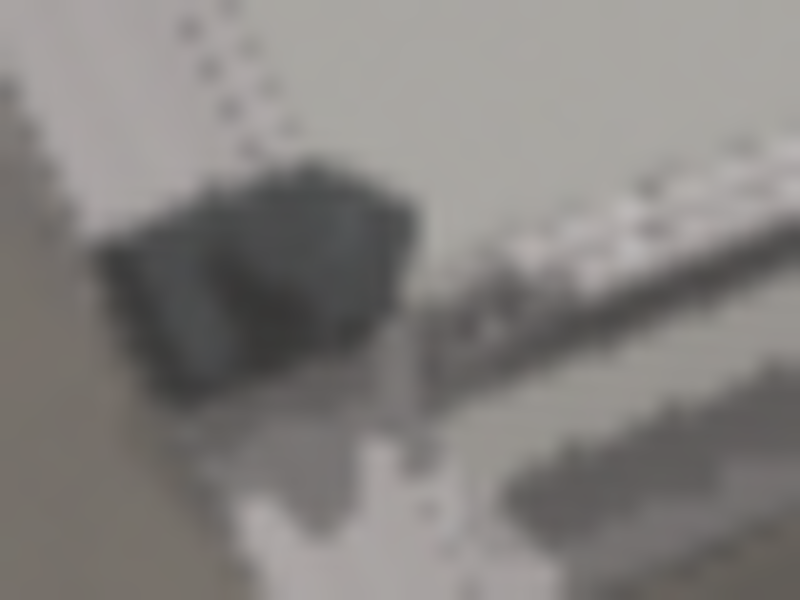

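View pics/t4c.png

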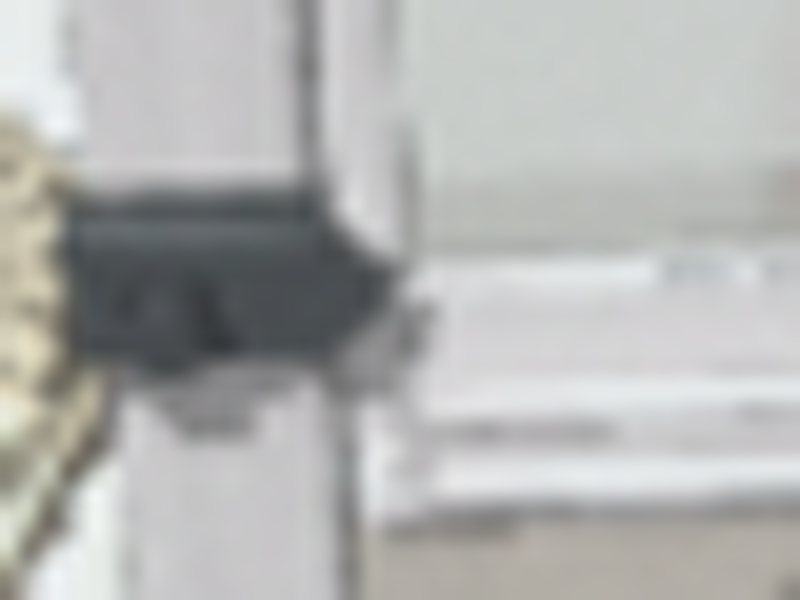

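Request:
jog_arm:
  series:
    - {"offset": [0.004,-0.0004,-0.0011],"twist": [0,0,0]}
    - {"offset": [0.004,-0.0004,-0.0011],"twist": [0,0,0]}
    - {"offset": [0,0,0],"twist": [0,0,0]}
    - {"offset": [0,0,0],"twist": [0,0,0]}

```text
time: 6.35
tool_pos: [0.5175, -0.0156, 0.1374]
tcp_rot: [0.95, 0.065, 0.251, -0.173]
contact_force: [-2.9, -0.4, -1.9]
width: 0.0
```

```bash
python3 - <<'E'
from ik import *
st()
E
python3 shot.py 5 t; python3 lip.py 5;python3 zoom.py pics/s5.png 215 160 40 30 20 pics/s5c.png; python3 zoom.py pics/t5.png 210 172 40 30 20 pics/t5c.png
```

```text
t 6.35 tcp [ 0.5175 -0.0156  0.1374] u,y,o [69.7 -0.1 21.7] F [-2.9 -0.4 -1.9] w 0.0 j [ 1.14  0.02 -0.88  2.19 -0.77  0.7  -0.62]
5 top
30:232 32:226 34:226 36:222 38:193 40:171 42:165 44:161 46:158 48:155 50:153 52:153 54:153 56:153 58:152 60:152 62:152 64:152 66:152 68:153 70:155 72:155 74:153 76:145 78:140 80:156 82:190 84:221 86:222 88:207 90:196 92:189 94:194 96:218 98:224 100:214 102:211 104:211 106:210 108:208 110:207 112:207 114:210 116:210 118:204 120:190 122:185 124:194 126:201 128:203 130:203 132:203 134:203 136:203 138:203 140:203
5 scene
30:92 32:92 34:92 36:92 38:93 40:95 42:98 44:99 46:100 48:99 50:96 52:94 54:102 56:108 58:108 60:101 62:95 64:93 66:94 68:104 70:126 72:143 74:148 76:147 78:138 80:112 82:87 84:84 86:112 88:149 90:162 92:161 94:171 96:170 98:167 100:166 102:166 104:167 106:166 108:167 110:167 112:167 114:166 116:166 118:166 120:166 122:166 124:166 126:166 128:167 130:166 132:166 134:166 136:166 138:166 140:166
```

View pics/s5c.png

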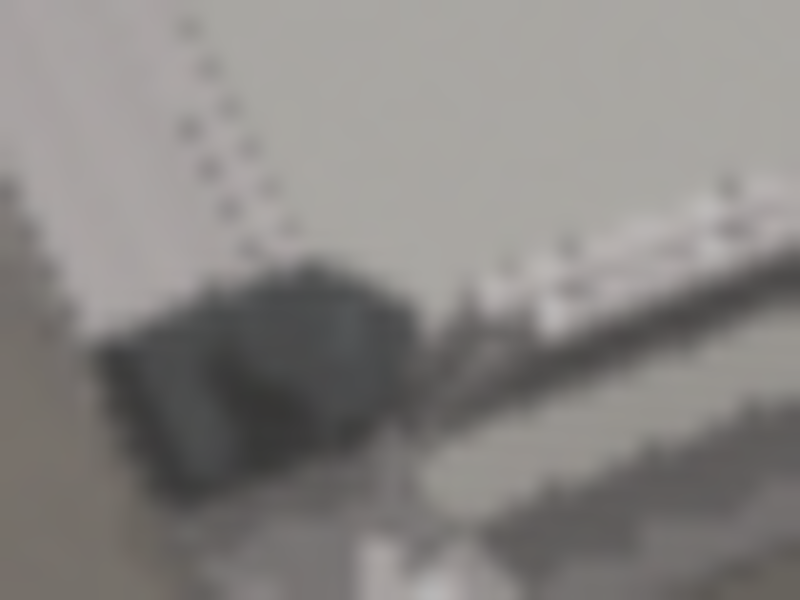

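View pics/t5c.png

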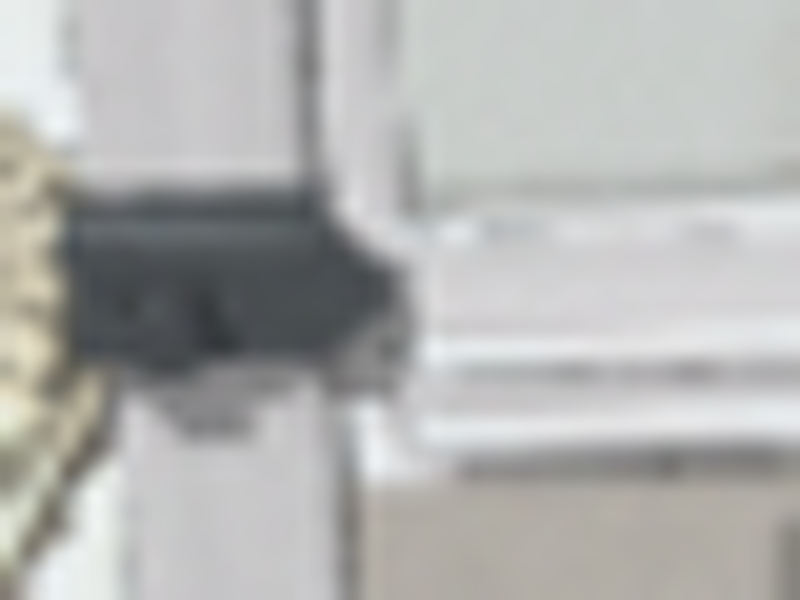

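```bash
python3 - <<'E'
import cv2
from h import *
def ov(n,f,x0,y0,uc,out,w=-.0023):
    im=cv2.resize(cv2.imread(f)[y0:y0+30,x0:x0+40],None,fx=20,fy=20,interpolation=cv2.INTER_CUBIC)
    t=lambda X:tuple(int(v) for v in ((proj(n,hood(X,P))-[x0,y0]+.5)*20-.5).round())
    q=[(-.006,0),(-.006,.032),(0,.032),(0,.024),(.006,.024),(.006,0)]
    L=[t(slope(uc+a,.11,w+b)) for a,b in q]; 
    cv2.polylines(im,[np.array(L)],True,(0,0,255),1)
    for a,b in q: cv2.line(im,t(slope(uc+a,.11,w+b)),t(slope(uc+a,.05,w+b)),(0,255,255),1)
    cv2.circle(im,t(slope(.0964,.111,.0103)),6,(255,0,0),1); cv2.circle(im,t(slope(uc,.111,.0103)),4,(0,255,0),1)
    cv2.imwrite(out,im)
ov("scene","pics/s5.png",215,160,.0918,"pics/s5o.png"); ov("top","pics/t5.png",210,172,.0918,"pics/t5o.png")
E
```

```text
(no output)
```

View pics/s5o.png

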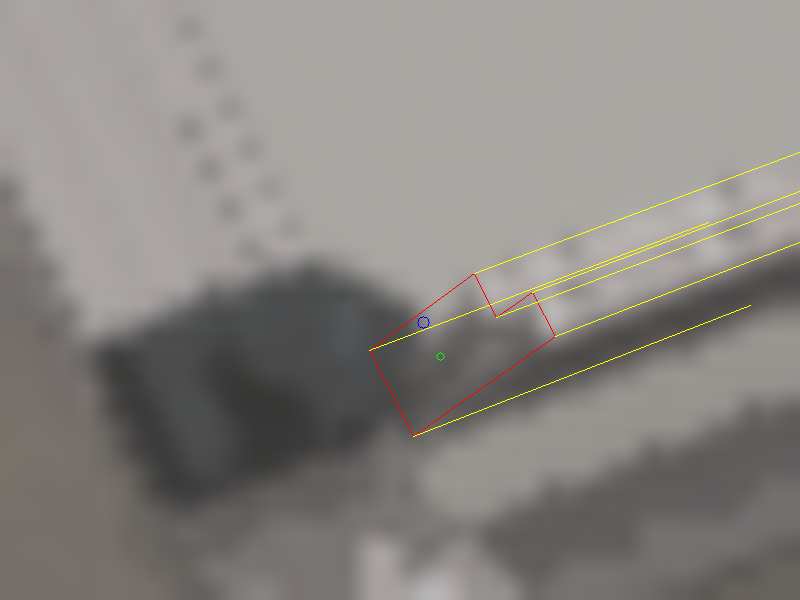

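View pics/t5o.png

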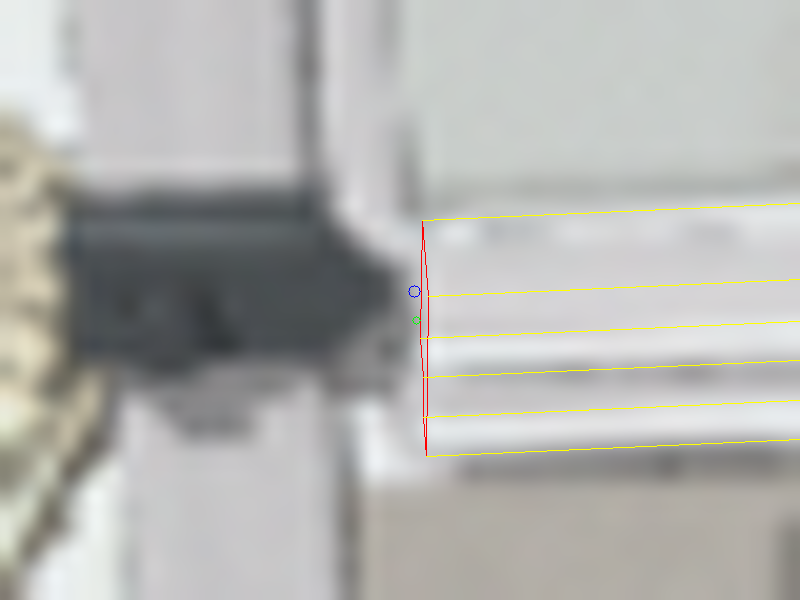

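```bash
python3 - <<'E'
from h import *
c=lambda x,y,x0,y0:np.array([(x+.5)/20-.5+x0,(y+.5)/20-.5+y0])
print(tri(c(415,313,215,160),c(400,277,210,172)))
print(tri(c(420,314,215,160),c(406,277,210,172)))
# lip: midin line left end & lower out corner
print("lowout corner",tri(c(550,335,215,160),c(424,455,210,172)))
print(tri(c(553,340,215,160),c(424,458,210,172)))
# clip corners upper inner (arrow shoulder) & lower
print("shoulder",tri(c(310,262,215,160),c(325,213,210,172)))
E
```

```text
(array([-0.0399,  0.1121,  0.1519]), 'u,y,o mm', array([ 98.1, 112.1,  10.4]), 'res', np.float64(0.25))
(array([-0.0399,  0.1114,  0.1515]), 'u,y,o mm', array([ 97.8, 111.4,  10.2]), 'res', np.float64(0.28))
lowout corner (array([-0.0624,  0.1104,  0.1549]), 'u,y,o mm', array([ 86. , 110.4,  29.6]), 'res', np.float64(0.09))
(array([-0.0627,  0.1103,  0.1544]), 'u,y,o mm', array([ 85.4, 110.3,  29.5]), 'res', np.float64(0.05))
shoulder (array([-0.0323,  0.1213,  0.1587]), 'u,y,o mm', array([108.2, 121.3,   9. ]), 'res', np.float64(0.07))
```

```bash
python3 - <<'E'
import cv2
from lip import prof
from h import *
us=np.arange(.076,.122,.002)
for n,f in(("top","pics/t5.png"),("scene","pics/s5.png")):
  im=cv2.imread(f)
  for y in (.122,.125,.14,.143):
    print(n,y," ".join(f"{1000*u:.0f}:{v:.0f}" for u,v in zip(us,prof(im,n,y,us,.010))))
E
```

```text
top 0.122 76:169 78:167 80:141 82:122 84:112 86:99 88:87 90:80 92:79 94:80 96:79 98:79 100:78 102:79 104:83 106:91 108:99 110:105 112:115 114:131 116:146 118:148 120:145
top 0.125 76:185 78:185 80:176 82:160 84:129 86:103 88:81 90:78 92:77 94:79 96:79 98:78 100:77 102:81 104:86 106:93 108:90 110:91 112:116 114:150 116:183 118:184 120:184
top 0.14 76:135 78:135 80:132 82:126 84:104 86:84 88:75 90:73 92:72 94:72 96:73 98:73 100:75 102:80 104:88 106:100 108:103 110:91 112:115 114:149 116:188 118:197 120:197
top 0.143 76:173 78:152 80:137 82:128 84:102 86:80 88:76 90:76 92:77 94:81 96:81 98:76 100:76 102:79 104:88 106:99 108:105 110:93 112:115 114:150 116:186 118:198 120:197
scene 0.122 76:135 78:135 80:127 82:114 84:101 86:89 88:74 90:74 92:75 94:76 96:80 98:84 100:83 102:82 104:81 106:97 108:120 110:157 112:157 114:158 116:163 118:155 120:161
scene 0.125 76:120 78:114 80:117 82:114 84:104 86:83 88:72 90:73 92:75 94:76 96:78 98:79 100:78 102:78 104:78 106:87 108:115 110:150 112:158 114:164 116:167 118:161 120:164
scene 0.14 76:115 78:112 80:100 82:96 84:87 86:71 88:59 90:57 92:56 94:55 96:57 98:60 100:62 102:68 104:74 106:80 108:103 110:142 112:160 114:164 116:164 118:164 120:164
scene 0.143 76:117 78:115 80:107 82:98 84:90 86:70 88:60 90:58 92:61 94:60 96:59 98:61 100:63 102:70 104:76 106:84 108:108 110:146 112:162 114:165 116:165 118:165 120:164
```

Request:
jog_arm:
  series:
    - {"offset": [0.0025,-0.0003,-0.0006],"twist": [0,0,0]}
    - {"offset": [0.0025,-0.0003,-0.0006],"twist": [0,0,0]}
    - {"offset": [0,0,0],"twist": [0,0,0]}
    - {"offset": [0,0,0],"twist": [0,0,0]}

```text
time: 6.85
tool_pos: [0.5207, -0.0154, 0.1407]
tcp_rot: [0.95, 0.065, 0.25, -0.173]
contact_force: [-3.1, 0.1, -0.7]
width: 0.001
```

```bash
python3 - <<'E'
from ik import *
st()
E
python3 shot.py 6 t; python3 lip.py 6;python3 zoom.py pics/s6.png 215 160 40 30 20 pics/s6c.png; python3 zoom.py pics/t6.png 210 172 40 30 20 pics/t6c.png
```

```text
t 6.85 tcp [ 0.5207 -0.0154  0.1407] u,y,o [74.4  0.  21.4] F [-3.1  0.1 -0.7] w 0.001 j [ 1.14  0.03 -0.88  2.18 -0.76  0.71 -0.64]
6 top
30:232 32:227 34:230 36:236 38:234 40:224 42:197 44:173 46:165 48:162 50:160 52:158 54:155 56:153 58:153 60:153 62:152 64:152 66:152 68:152 70:153 72:153 74:154 76:155 78:154 80:147 82:141 84:149 86:178 88:213 90:225 92:215 94:200 96:191 98:191 100:211 102:226 104:221 106:212 108:211 110:211 112:209 114:208 116:208 118:212 120:215 122:211 124:196 126:195 128:202 130:203 132:203 134:203 136:203 138:203 140:203
6 scene
30:92 32:92 34:92 36:92 38:93 40:95 42:98 44:99 46:99 48:100 50:99 52:99 54:97 56:93 58:99 60:106 62:107 64:103 66:97 68:94 70:93 72:99 74:118 76:139 78:146 80:147 82:143 84:121 86:93 88:81 90:97 92:135 94:160 96:160 98:167 100:171 102:168 104:167 106:166 108:166 110:167 112:167 114:166 116:167 118:166 120:166 122:167 124:167 126:166 128:166 130:166 132:166 134:166 136:166 138:166 140:166
```

View pics/s6c.png

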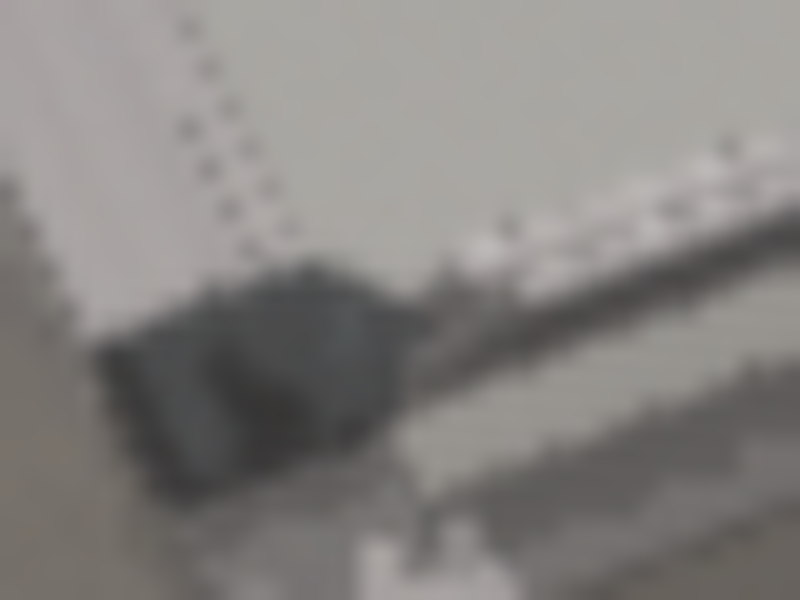

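View pics/t6c.png

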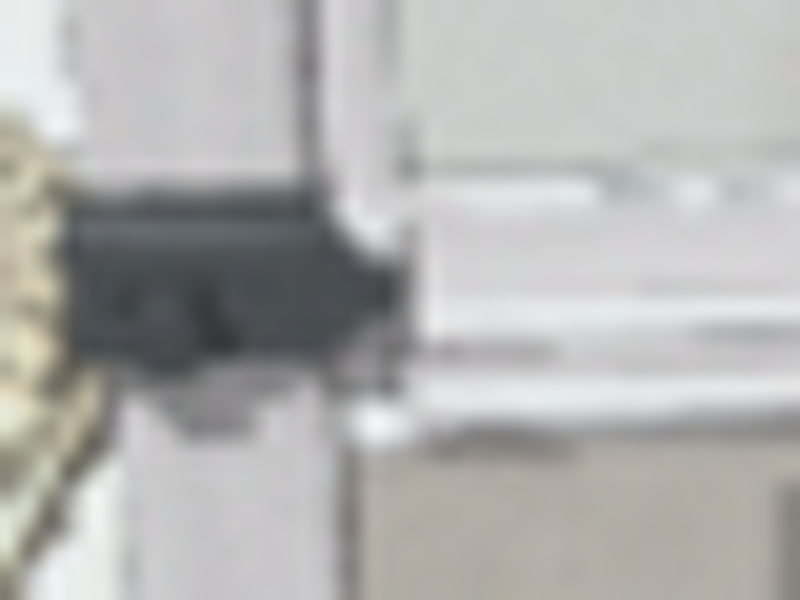

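Request:
jog_arm:
  series:
    - {"offset": [0.001,0,-0.0002],"twist": [0,0,0]}
    - {"offset": [0,0,0],"twist": [0,0,0]}

```text
time: 7.15
tool_pos: [0.5212, -0.0153, 0.1412]
tcp_rot: [0.951, 0.065, 0.25, -0.173]
contact_force: [-2.3, -0.2, 0.0]
width: -0.002
```

```bash
python3 - <<'E'
from ik import *
st()
print(delta(W(.05,0,.03),Rt(20,20)),delta(W(.05,0,.09),Rt(20,20)))
E
python3 shot.py 7 t; python3 lip.py 7|tr ' ' '\n'|awk -F: '$1>=80&&$1<=104'|paste -sd' '
```

```text
t 7.15 tcp [ 0.5212 -0.0153  0.1412] u,y,o [75.   0.  21.3] F [-2.3 -0.2  0. ] w -0.002 j [ 1.14  0.03 -0.88  2.17 -0.76  0.71 -0.64]
(array([-26.5,   0.4,   0.3]), array([ 0.36, -0.02, -0.61])) (array([-47.2, -18.3, -52.8]), array([ 0.36, -0.02, -0.61]))
80:152 82:144 84:144 86:165 88:200 90:223 92:220 94:203 96:195 98:190 100:200 102:222 104:224 80:147 82:145 84:131 86:102 88:82 90:87 92:120 94:154 96:160 98:163 100:172 102:170 104:167
```

Request:
jog_arm:
  series:
    - {"offset": [-0.012,0,0],"twist": [0,0,0]}
    - {"offset": [-0.012,0,0.002],"twist": [0,0,0]}
    - {"offset": [-0.006,-0.004,-0.015],"twist": [0,0,0]}
    - {"offset": [-0.006,-0.006,-0.02],"twist": [0,0,0]}
    - {"offset": [-0.006,-0.006,-0.02],"twist": [0,0,0]}
    - {"offset": [0,0,-0.03],"twist": [-4,-4,0]}
    - {"offset": [0,0,-0.03],"twist": [-4,-5,0]}
    - {"offset": [0,0,0],"twist": [0,0,0]}

```text
time: 8.05
tool_pos: [0.4323, -0.0418, 0.2245]
tcp_rot: [0.977, 0.059, 0.18, -0.097]
contact_force: [0.2, 0.5, -0.6]
width: 0.003
```

```bash
python3 - <<'E'
from ik import *
st()
B=hood([-.0599,-.2138,.0557],P); print("B",B)
R=Rdown
print(delta(B+[0,0,.07],R), ik(B+[0,0,.0],R,np.array(robot.read_state()["joints"])))
E
python3 shot.py 8 t; python3 zoom.py pics/s8.png 215 160 40 30 20 pics/s8c.png; python3 zoom.py pics/t8.png 200 130 160 110 5 pics/t8c.png; python3 lip.py 8|tr ' ' '\n'|awk -F: '$1>=80&&$1<=104'|paste -sd' '
```

```text
t 8.05 tcp [ 0.4323 -0.0418  0.2245] u,y,o [ 80.9 -21.6 144. ] F [ 0.2  0.5 -0.6] w 0.003 j [ 1.25 -0.38 -0.82  2.14 -0.7   1.12 -0.75]
B [ 0.53599827 -0.22865838  0.0557    ]
(array([ 45.4, 214.2,  86.6]), array([-10.6 , -21.13,   3.71])) (array([ 0.67,  0.43, -0.43,  1.75,  0.21,  1.01, -1.35]), np.float64(4.0820863689283726e-05), np.float64(1.0307061279116386e-05))
80:166 82:153 84:146 86:163 88:198 90:222 92:219 94:202 96:194 98:188 100:198 102:220 104:223 80:149 82:147 84:132 86:104 88:84 90:88 92:121 94:155 96:162 98:164 100:174 102:171 104:169
```

View pics/s8.png

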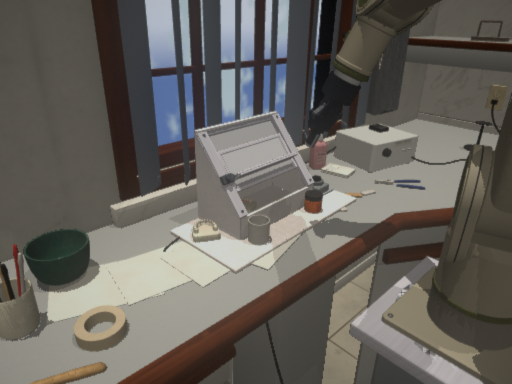

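View pics/t8c.png

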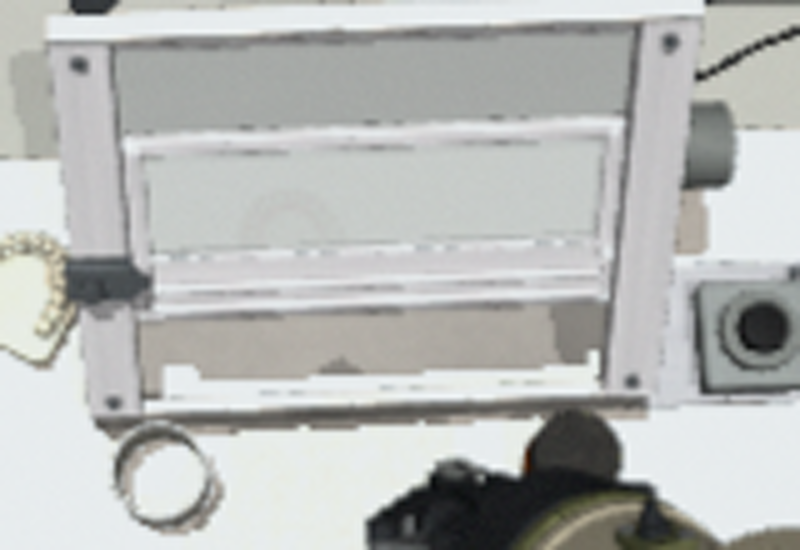

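View pics/s8c.png

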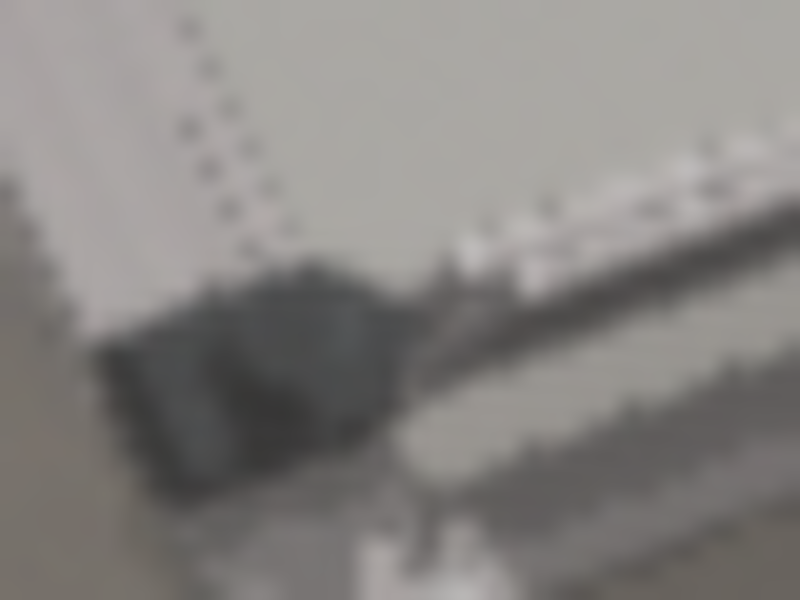

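Request:
jog_arm:
  series:
    - {"offset": [0,0.035,0.005],"twist": [-1.8,-3.5,0.6]}
    - {"offset": [0,0.035,0.005],"twist": [-1.8,-3.5,0.6]}
    - {"offset": [0,0.035,0.005],"twist": [-1.8,-3.5,0.6]}
    - {"offset": [0,0.035,0.005],"twist": [-1.8,-3.5,0.6]}
    - {"offset": [0.01,0.035,0.005],"twist": [-1.8,-3.5,0.6]}
    - {"offset": [0.02,0.03,0],"twist": [-1.8,-3.5,0.6]}
    - {"offset": [0.02,0,0],"twist": [0,0,0]}
    - {"offset": [0.02,0,0],"twist": [0,0,0]}

```text
time: 8.95
tool_pos: [0.5288, -0.2415, 0.1608]
tcp_rot: [1.0, 0.026, -0.007, -0.007]
contact_force: [-0.7, 0.2, -0.0]
width: -0.004
```

```bash
python3 - <<'E'
from ik import *
st()
B=hood([-.0599,-.2138,.0557],P)
print(delta(B+[0,0,.07],Rdown),delta(B+[0,0,.03],Rdown))
E
```

```text
t 8.95 tcp [ 0.5288 -0.2415  0.1608] u,y,o [  87.1 -226.2   37.5] F [-0.7  0.2 -0. ] w -0.004 j [ 1.1   0.47 -0.96  1.62  0.38  1.28 -1.44]
(array([  8.3, -11.9,  35.2]), array([-0.85,  0.77, -0.12])) (array([  8.8, -11.3,  75.2]), array([-0.85,  0.77, -0.12]))
```

Request:
jog_arm:
  series:
    - {"offset": [0.008,-0.012,0.015],"twist": [-0.8,0.8,0]}
    - {"offset": [0,0,0.02],"twist": [0,0,0]}
    - {"offset": [0,0,0.02],"twist": [0,0,0]}
    - {"offset": [0,0,0.015],"twist": [0,0,0]}
    - {"offset": [0,0,0],"twist": [0,0,0]}

```text
time: 9.45
tool_pos: [0.5367, -0.22, 0.077]
tcp_rot: [0.999, 0.031, -0.002, -0.012]
contact_force: [-0.6, -0.2, -0.3]
width: 0.001
```

```bash
python3 - <<'E'
from ik import *
st()
B=hood([-.0599,-.2138,.0557],P)
print(delta(B,Rdown))
E
python3 shot.py 9 t; python3 zoom.py pics/s9.png 290 150 60 50 12 pics/s9c.png; python3 zoom.py pics/t9.png 310 160 70 50 10 pics/t9c.png
```

```text
t 9.45 tcp [ 0.5367 -0.22    0.077 ] u,y,o [  28.6 -205.1  -23.3] F [-0.6 -0.2 -0.3] w 0.001 j [ 1.04  0.55 -0.92  1.7   0.45  1.13 -1.52]
(array([-1.1,  9.2, 21.1]), array([-1.39,  0.25,  0.41]))
```

View pics/s9c.png

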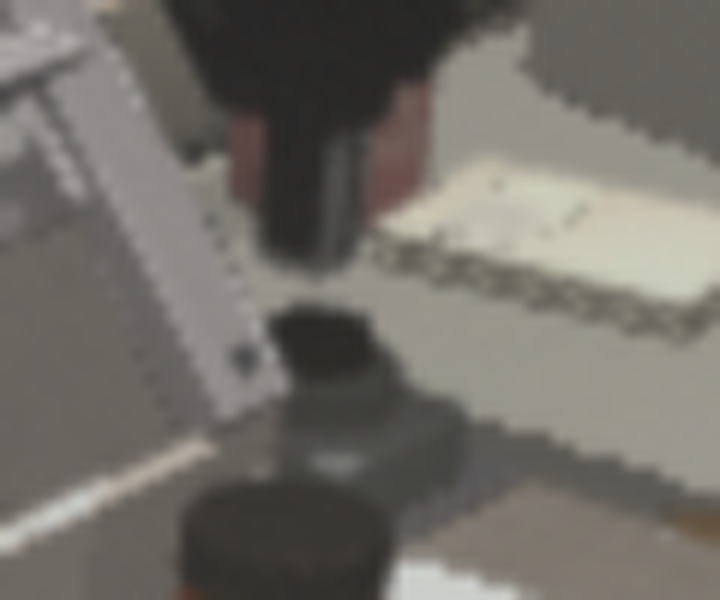

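View pics/t9c.png

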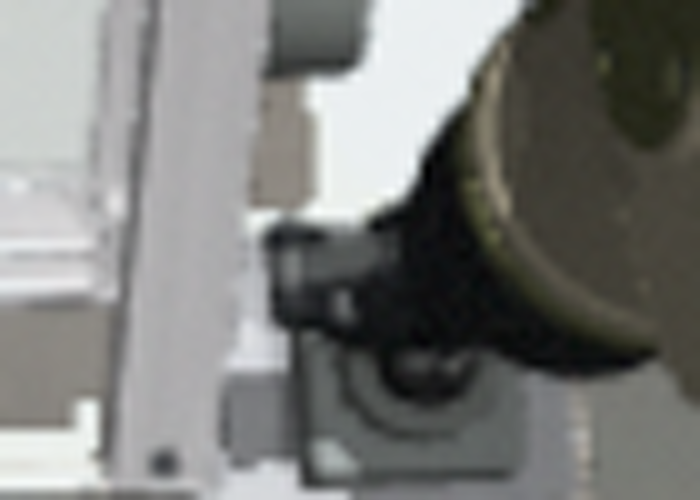

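Request:
jog_arm:
  series:
    - {"offset": [-0.001,0.009,0.003],"twist": [-1.4,0.2,0.4]}
    - {"offset": [0,0,0.005],"twist": [0,0,0]}
    - {"offset": [0,0,0.005],"twist": [0,0,0]}
    - {"offset": [0,0,0],"twist": [0,0,0]}

```text
time: 9.95
tool_pos: [0.5388, -0.2316, 0.0679]
tcp_rot: [1.0, 0.026, 0.003, 0.003]
contact_force: [-0.2, 1.0, -0.1]
width: 0.003
```

```bash
python3 - <<'E'
from ik import *
st()
B=hood([-.0599,-.2138,.0557],P)
print(delta(B,Rdown))
E
python3 shot.py 10 ; python3 zoom.py pics/s10.png 290 150 60 50 12 pics/s10c.png
```

```text
t 9.95 tcp [ 0.5388 -0.2316  0.0679] u,y,o [  22.7 -216.9  -30.2] F [-0.2  1.  -0.1] w 0.003 j [ 1.03  0.56 -0.9   1.71  0.49  1.1  -1.54]
(array([-2.7, -3.1, 12.2]), array([ 0.39, -0.34, -0.12]))
```

View pics/s10c.png

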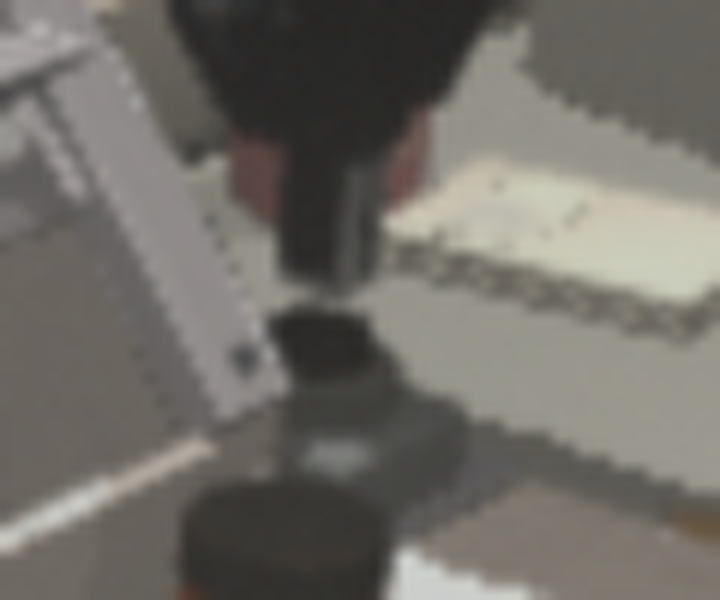

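Request:
jog_arm:
  series:
    - {"offset": [-0.002,-0.003,0.003],"twist": [0.4,-0.3,0]}
    - {"offset": [0,0,0.003],"twist": [0,0,0]}
    - {"offset": [0,0,0.003],"twist": [0,0,0]}
    - {"offset": [0,0,0],"twist": [0,0,0]}

```text
time: 10.4
tool_pos: [0.5372, -0.2284, 0.0592]
tcp_rot: [1.0, 0.026, 0.001, -0.0]
contact_force: [-1.1, 0.1, 2.6]
width: 0.0
```

Request:
jog_arm:
  series:
    - {"offset": [0,0,0.002],"twist": [0,0,0]}

```text
time: 10.5
tool_pos: [0.5373, -0.2284, 0.0574]
tcp_rot: [1.0, 0.026, 0.001, -0.0]
contact_force: [-0.9, -0.1, 2.5]
width: -0.002
```

Request:
jog_arm:
  series:
    - {"offset": [0,0,0.002],"twist": [0,0,0]}

```text
time: 10.6
tool_pos: [0.5374, -0.2284, 0.0555]
tcp_rot: [1.0, 0.026, 0.001, -0.0]
contact_force: [-1.6, 0.7, 4.2]
width: -0.0
```

Request:
jog_arm:
  series:
    - {"offset": [0,0,0.002],"twist": [0,0,0]}

```text
time: 10.7
tool_pos: [0.5375, -0.2285, 0.0538]
tcp_rot: [1.0, 0.026, 0.001, 0.0]
contact_force: [-8.3, 2.1, 25.5]
width: -0.0
```

Request:
jog_arm:
  series:
    - {"offset": [0,0,0.0003],"twist": [0,0,0]}
    - {"offset": [0,0,0],"twist": [0,0,0]}

```text
time: 10.9
tool_pos: [0.5374, -0.2284, 0.0544]
tcp_rot: [1.0, 0.026, 0.001, 0.0]
contact_force: [-2.6, 1.0, 5.1]
width: 0.0
```

```bash
python3 shot.py 11 t; python3 zoom.py pics/s11.png 290 150 60 50 12 pics/s11c.png
```

```text
(no output)
```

View pics/s11c.png

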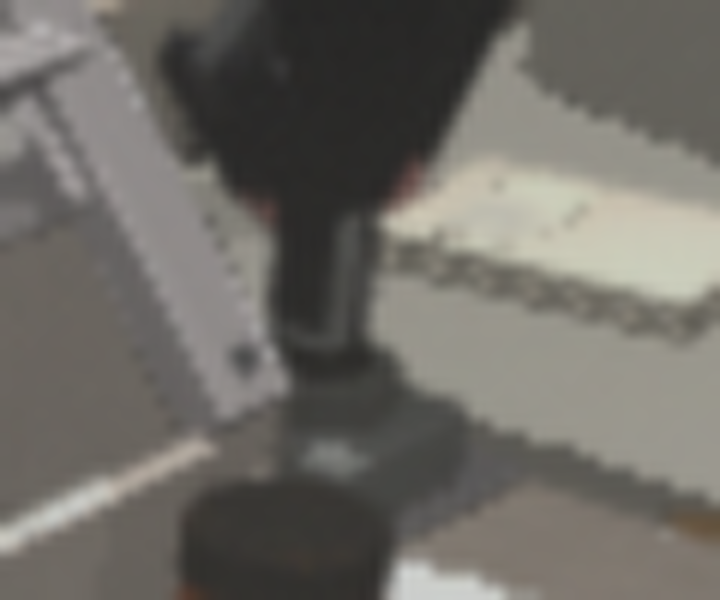

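Request:
jog_arm:
  series:
    - {"offset": [0,0,0.0015],"twist": [0,0,0]}

```text
time: 11.1
tool_pos: [0.5375, -0.2285, 0.0538]
tcp_rot: [1.0, 0.026, 0.001, 0.001]
contact_force: [-11.1, 1.5, 26.6]
width: -0.003
```

Request:
jog_arm:
  series:
    - {"offset": [0,0,0.0012],"twist": [0,0,0]}

```text
time: 11.2
tool_pos: [0.5375, -0.2285, 0.0539]
tcp_rot: [1.0, 0.026, 0.0, 0.001]
contact_force: [-9.9, 1.9, 21.5]
width: -0.001
```

Request:
jog_arm:
  series:
    - {"offset": [0,0,-0.003],"twist": [0,0,0]}
    - {"offset": [0,0,-0.005],"twist": [0,0,0]}
    - {"offset": [0,0.001,-0.02],"twist": [0,0,0]}
    - {"offset": [0,0.005,-0.03],"twist": [0,0,0]}
    - {"offset": [-0.02,0.01,-0.04],"twist": [0,0,0]}
    - {"offset": [-0.03,0.03,-0.03],"twist": [0,0,0]}
    - {"offset": [-0.03,0.03,-0.01],"twist": [0,0,0]}
    - {"offset": [-0.03,0.03,0],"twist": [0,0,0]}
    - {"offset": [0,0,0],"twist": [0,0,0]}
    - {"offset": [0,0,0],"twist": [0,0,0]}

```text
time: 12.2
tool_pos: [0.4306, -0.3425, 0.196]
tcp_rot: [1.0, 0.028, 0.001, 0.001]
contact_force: [0.8, 0.5, -0.0]
width: -0.004
```

```bash
python3 -c "
from h import *
st()"
python3 shot.py 12 t; python3 zoom.py pics/s12.png 170 100 190 145 4 pics/s12c.png; python3 zoom.py pics/t12.png 180 120 200 130 4 pics/t12c.png;python3 lip.py 12|tr ' ' '\n'|awk -F: '$1>=80&&$1<=104'|paste -sd' '
```

```text
t 12.2 tcp [ 0.4306 -0.3425  0.196 ] u,y,o [  47.4 -321.7  139.5] F [ 0.8  0.5 -0. ] w -0.004 j [ 1.41  0.33 -0.98  1.67  0.29  1.29 -1.14]
80:163 82:150 84:143 86:161 88:195 90:219 92:215 94:198 96:190 98:185 100:195 102:218 104:220 80:149 82:147 84:132 86:104 88:84 90:88 92:121 94:155 96:162 98:164 100:174 102:171 104:169
```

View pics/s12c.png

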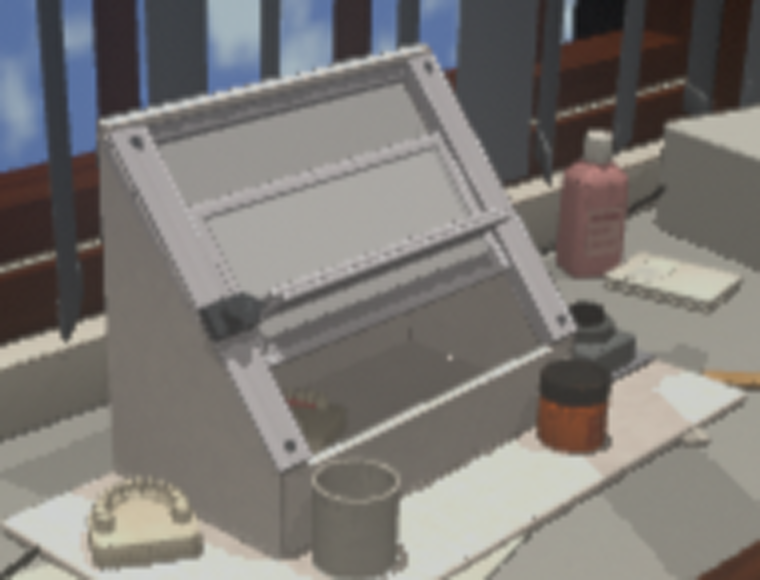

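View pics/t12c.png

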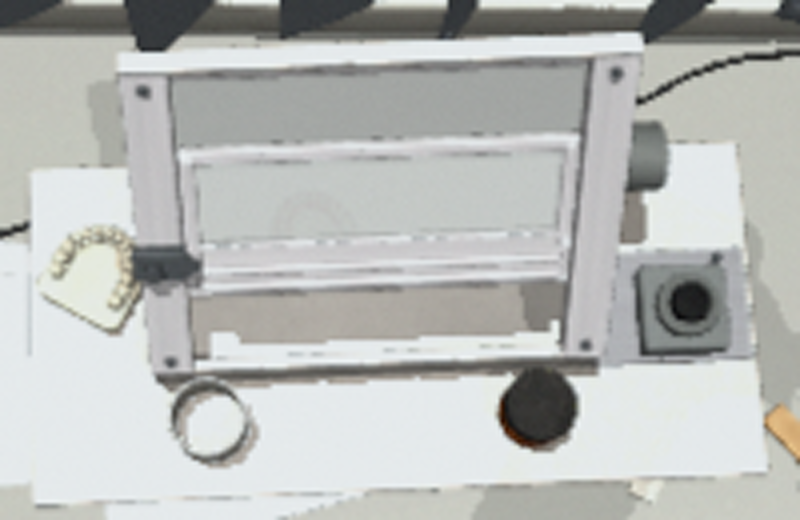

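```bash
python3 -c "
from cell import robot
print(robot.finish_job())"
```

```text
the job is handed in; nothing more can be done
None
```

The window is raised to the pointer and the suction button has been pressed and let go. I handed the job in at about 12.3 s.

- **Window:** I pushed it up from beneath the lip with shut fingers, without gripping. My last measurement put both the lip and the pointer tip about 97 mm up the slope, good to about 1 mm. The lip did not move when I backed the fingers away, nor after pressing the button.
- **Disagreeing measurement:** my readings of the pointer tip ranged from 96.4 to 98.5 mm. The highest came from the top camera alone, so the lip could be 1 to 1.5 mm low.
- **Button:** I pressed it to a hard stop, about 6 mm down with 22–27 N on the tool, then released it. In the last pictures it is back up.
- **Other things:** the pointer clip, casting ring, paste jar and jaw model look unmoved between the first and last pictures, and the trial model was never approached. The arm ended clear of everything.
- **First approach failed:** the arm ran into its joint limits when pointed squarely at the window, and the tip ended up above the lip. It touched nothing, and I came back in at a steeper, sideways angle.

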